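# Stow the crab engraver under the cantilever tray

## Task

Put the engraver away: swing the blue case's tray all the way up and over to its open stop by the orange handle, take the black handpiece from its sloping cradle and snap it into both spring clips in the compartment underneath, pressing firmly but not ramming it. Then swing the tray back down until it is fully home, guiding it both ways rather than letting it drop, with the tin and the little box still in it, and leave the other things on the counter alone.

Things in the scene. Friction and masses are not known exactly. Their poses are not given: they have to be found in the camera images.
- tray_arm (a joint): Swing of the tray's four parallel links, rad: 0 = tray down in the case, 2.13 = over at the open stop. Links 105 mm between pivots; at 0 they lean 1.134 rad from vertical to the case's -x, at 2.13 0.995 rad to its +x. At swing s the tray, always level, has moved 0.105*(sin(s-1.134)+0.906) m along the case's x and 0.105*(cos(s-1.134)-0.423) m up.
- tray_handle (a point): Centre of the tray's orange handle bar (moves with the tray; axes as clip_mid's). The bar lies along y: 68 mm long, 12 mm wide (x), 10 mm high, on end posts at y = +-31 mm; 42 mm free below it to the tray floor. With the tray down it is 108 mm above the counter. The grey tray is 140 mm (x) by 214 mm (y), its rim 24 mm below the bar's centre.
- case: Blue open case, fixed, 158 mm (x) by 244 mm (y), walls 72 mm high and 4 mm thick. Origin under its middle on the counter, z up; the tray swings open to its +x, and when open is clear of the case by about 30 mm. Let go, the tray (about 0.3 kg) falls to the nearer stop, balance near swing 1.13, and stays there.
- clip_mid (a point): Point between the two steel spring clips in the case: where the handpiece's centre lies when snapped in, 36 mm above the counter, over the case's middle, 30 mm above its floor. z up, x the way the tray swings open, y the way the clipped handpiece lies. The clips stand at y = +-45 mm, each 12 mm long in y; between them 78 mm are free.
- clip_a (a point): Middle of the clip at clip_mid's +y, at the clipped handpiece's axis. Each clip is two jaws that spring open along x: beads 17 mm apart 8.5 mm above this point, flared lips up to 20 mm above it. A handpiece laid on the beads sits 16 mm too high; pressing it home takes 12 to 20 N over both clips (a weak grip slips; closed fingers may push from above).
- clip_b (a point): Middle of the clip at clip_mid's -y, like the other. Once pressed past the beads the handpiece snaps down and rests on a block in each clip; it may lie either way round.
- pen_mid (a point): Centre of the black cordless engraver handpiece: cylinder 22 mm in diameter, 120 mm long along its x; at +x, past an orange band, a steel nose 30 mm long. 0.14 kg or so. It starts in the cradle, nose up at 30 degrees to the level and pointing away from the robot, its centre 78 mm above the counter.
- cradle: Grey sloping cradle, fixed, foot 160 mm (x) by 70 mm (y). Origin below the handpiece's centre, on the counter; x is where the nose points, level. It holds the handpiece in two open V rests 45 mm to either side of its centre, tail against a stop; between them it is free but for a rail 21 mm below its underside.
- burr_tin_mid (a point): Centre of a round aluminium tin, 36 mm across, 16 mm high, loose in the tray's bay at +y.
- collet_box_mid (a point): Centre of a white box 44 by 28 by 16 mm, loose in the tray's bay at -y.
- jar_mid (a point): Centre of a glass jar, 52 mm across, 75 mm high, standing on the counter. Leave alone.
- cup_mid (a point): Centre of a white cup, 72 mm across, 85 mm high. Leave alone.
- marker_mid (a point): Centre of a white and blue marker, 130 mm long, 13 mm thick, lying on the counter. Leave alone.
- spray_mid (a point): Centre of a bottle, 60 mm across, 160 mm high. Leave alone.

How it is judged:
By the outcome, as a careful person would: the job done as asked, in the order asked, and still so for the second after the job is handed in, with the robot touching nothing.
It also fails if it takes over 72 s, if anything falls off the work surface, if the arm or the gripper's body presses on something with over 40 N, if the wrist force passes 120 N, or if a joint passes its speed limit or range.

## Robot

A 7-joint arm with a two-finger parallel gripper is mounted at the origin on the work surface. World frame = base frame: x ahead of the robot, y to its left, z up, the work surface at z = 0. Lengths are in mm, angles in rad, forces in N, time in s.
With the tool pointing down it reaches from about 425 to 975 mm from the base axis. Payload 16.7 kg.
Tool frame: the origin (TCP) lies at the very end of the fingers, on their centre line; the grasp point (between the pads) lies 19 mm behind it; z points along the fingers, y is the direction in which the jaws open and shut (so a half turn about z gives the same grasp; the last joint's range is limited). The gripper opens to 85 mm and grips with 20 to 120 N. Pads are 22 mm wide; open, the fingers measure 114 mm over their backs; the gripper's body (76 mm by 85 mm) begins 54 mm behind the grasp point. The pads swing forward as they close: fully open they stand 13 mm farther back than shut.
Start: joints at [1.171, 0.426, 0.074, 1.606, -0.034, 1.111, -0.067], TCP at [166.838, -654.017, 194.402] pointing down, gripper open.
Joint ranges: [-2.85, 2.85], [-0.5, 2.14], [-1.23, 1.37], [0.21, 2.46], [-1.02, 4.16], [0.16, 2.05], [-2.73, 2.73]. Speed limits (rad/s): [1.89, 1.89, 2.39, 2.39, 3.01, 3.01, 3.01].

## Interface

Orientations are given as a unit quaternion [w, x, y, z].
In Python, from rig import env gives the robot as it stands.
- The arm moves only by the tool step_arm, never from a script. Its argument "plan" is a list of rows, each an object of numbers: "dx", "dy", "dz": the shift along the tool's x, y, z in mm; "ax", "ay", "az": the turn, a rotation vector about the tool's x, y, z in rad; "jaw": the opening, from 0 (shut) to 1 (fully open). In form: [{"dx": .., "dy": .., "dz": .., "ax": .., "ay": .., "az": .., "jaw": ..}, ...]. A call has 1 to 12 rows; each row shifts and turns the pose as measured when the row begins, along the tool's axes as they then stand; what a row does not reach is not made up. A row lasts 1/8 s, in which the tool goes at most 62.5 mm and 10.7 degrees, less where a joint would pass 70% of its speed; a pose out of reach is approached as far as the arm can. A call is refused whole if a number of a shift passes 62.5 or a number of a turn 0.188, either way. A call with a gripper value outside its range is refused whole. The fingers move at their own pace and stop on an object; the grip force is fixed at half the most. Time passes only in rows, so rows that do not move let the fingers close. It gives the time, the measured TCP pose, the force and the opening at its end, in the units of the state.
- env.get_obs(): the state, without advancing time (a new reading comes with each control period).
- env.grab_frame(name): name is "scene" or "top"; returns a dict with "image" (400x640x3 uint8, red, green, blue), "depth" (400x640 float32, mm along the optical axis (not along the pixel's ray), 0 where there is no reading), "intrinsics" (3x3 intrinsics, pixels), "dist" ([k1, k2, p1, p2, k3] as OpenCV has them; the pictures are not rectified), "R" (3x3) and "t" (3): a world point X has camera coordinates R X + t. Camera axes: x right, y down, z forward; pixel columns grow to the right and rows downward; lengths in mm; the calibration is good to about 2 mm. A picture is of the moment at which its call begins.
- env.sign_off(): hands the job in, once; it reports no verdict.
The state is a dict: "time": time; "joints": joint angles; "dq": joint speeds; "joint_efforts": joint torques, N m; "eef_pos": TCP position; "orientation": TCP orientation; "force": force on the tool from outside, world axes, zero at the start; "torque": the same for the moment, N m; "gripper_width": finger opening in mm.
Only numpy, scipy, OpenCV 4.12 (cv2) and the standard library are available. Lean on these libraries where they do the work, as an engineer would, in place of code of your own. Each camera call takes 0.05 s, during which the arm holds its last target. There are 200 camera calls.

## Working session

There is one attempt and no reset: what is moved stays moved. The work goes in short steps, Python scripts to look and compute and a tool call to move; the robot and the scene stay as the last step left them, time stands still between calls to the robot, and variables do not carry over. Pictures are saved under pics/ and viewed, about 8 in all and at most 12, crops included, and the job is handed in when it is done.

Besides the shell and the picture viewer there is one more tool, called after ">>>" as name([rows], argument=value, ...), one row to a line, values as JSON. step_arm: Moves the arm, as the interface text tells. Its arguments: {"type":"object","properties":{"plan":{"type":"array"}},"required":["plan"]}

```bash
ls; mkdir -p pics
cat > h.py <<'E'
import numpy as np, cv2
from rig import env
from scipy.spatial.transform import Rotation as Rn
def cloud(f):
    h,w=f["depth"].shape; u,v=np.meshgrid(np.arange(w),np.arange(h))
    n=cv2.undistortPoints(np.stack([u,v],-1).reshape(-1,1,2).astype(float),f["intrinsics"],np.array(f["dist"])).reshape(h,w,2)
    P=np.dstack([n,np.ones((h,w))])*f["depth"][...,None]
    return (P-np.array(f["t"]))@np.array(f["R"])
def rot():
    q=env.get_obs()["orientation"]; return Rn.from_quat([q[1],q[2],q[3],q[0]]).as_matrix()
E
python3 - <<'E'
from h import *
for n in ("scene","top"):
    f=env.grab_frame(n); cv2.imwrite(f"pics/{n}0.png",f["image"][...,::-1]); np.savez(f"/tmp/{n}0.npz",**f)
    print(n,-np.array(f["R"]).T@f["t"],np.array(f["R"]).round(2).tolist(),(f["depth"]>0).mean())
o=env.get_obs();print(o);print(rot().round(3))
E
```

```text
pics
scene [1630.34701535  368.84557452  912.77572385] [[-0.29, 0.96, -0.02], [0.57, 0.16, -0.81], [-0.77, -0.25, -0.59]] 0.9953984375
top [ 333.53418089    6.48051796 1246.55999798] [[0.05, -1.0, 0.0], [-0.98, -0.05, -0.21], [0.21, 0.01, -0.98]] 0.99628515625
{'time': 0.1, 'joints': array([ 1.17149391,  0.42665875,  0.07387179,  1.60653818, -0.03406486,
        1.11076994, -0.06706419]), 'dq': array([-0.00095558,  0.00062011, -0.00028399, -0.00266983, -0.00095202,
       -0.00022859,  0.00147632]), 'joint_efforts': array([ 8.84392415e-03, -9.51547980e+01,  3.77204508e+00, -4.64409435e+01,
        1.97295385e-02,  6.49388516e-03, -2.16034796e-04]), 'eef_pos': array([ 166.72044711, -653.678754  ,  193.79048353]), 'orientation': array([-5.42934991e-04,  9.92209649e-01,  1.24578098e-01, -1.26897544e-04]), 'force': array([-1.26248037,  0.61223104, -0.34817411]), 'torque': array([-0.01737345,  0.06386383, -0.03653304]), 'gripper_width': 85.58959260420455}
[[ 0.969  0.247 -0.   ]
 [ 0.247 -0.969  0.001]
 [-0.    -0.001 -1.   ]]
```

View pics/scene0.png

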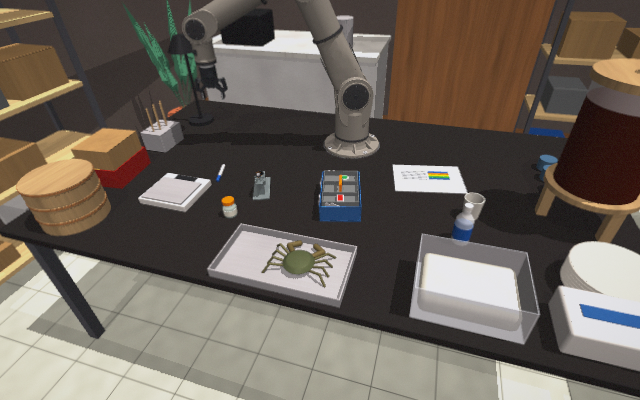

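View pics/top0.png

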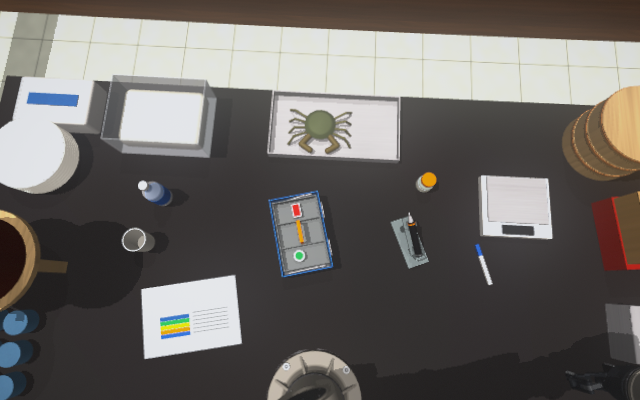

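Top view: the case is centred at about (300,233), with the orange handle at (300,233), the green-topped tin at (300,256) and the red-marked box at (297,211). The cradle is at (410,240) with the nose up and away from the robot. The tin end (+y of the case) faces the robot, so the tray opens towards world +y.

Run:
```python
from h import *
def comps(m,lo):
    n,l,s,c=cv2.connectedComponentsWithStats(m.astype(np.uint8),connectivity=8)
    return [(l==i) for i in range(1,n) if s[i,4]>=lo]
def rect(X):
    r=cv2.minAreaRect(X[:,:2].astype(np.float32)); return np.round(r[0],1),np.round(r[1],1),round(r[2],1)
for n in ("top","scene"):
    f=dict(np.load(f"/tmp/{n}0.npz")); P=cloud(f); hsv=cv2.cvtColor(f["image"],cv2.COLOR_RGB2HSV); H,S,V=cv2.split(hsv)
    roi=(P[...,0]>350)&(P[...,0]<750)&(P[...,1]>-350)&(P[...,1]<200)
    for nm,m in (("orange",(H>5)&(H<22)&(S>150)&(V>90)),("blue",(H>100)&(H<125)&(S>110)&(V>40)),("green",(H>45)&(H<90)&(S>100)),("red",((H<4)|(H>176))&(S>150)),("raised",(P[...,2]>12))):
        for k in comps(m&roi,8):
            X=P[k]; print(n,nm,k.sum(),np.median(X,0).round(1),"z",np.percentile(X[:,2],[5,95]).round(1),*rect(X))
# pen in both clouds: dark points above z=45 near cradle
for n in ("top","scene"):
    f=dict(np.load(f"/tmp/{n}0.npz")); P=cloud(f)
    im=f["image"]; V=im.max(2)
    cc=(0,1)
    k=(P[...,2]>40)&(P[...,0]>430)&(P[...,0]<720)&(P[...,1]>-330)&(P[...,1]<-150)&(V<75)
    X=P[k]; 
    print(n,k.sum())
    c=X.mean(0);u,s,vt=np.linalg.svd(X-c); print(c.round(1),vt[0].round(3),X.min(0).round(),X.max(0).round())
```

```text
top orange 178 [ 679.2 -327.5   73.1] z [65.4 76.8] [ 691.7 -326.6] [68.9 45.4] 1.4
top orange 77 [487.3  70.4 112. ] z [108.  114.8] [487.9  69.9] [68.5 11.3] 13.9
top orange 13 [ 525.8 -265.2  112.8] z [106.8 115.8] [ 525.5 -263.4] [ 5.4 15.8] 8.2
top blue 529 [491.2  87.4  68.9] z [-2.1 74.3] [496.5  74.6] [263.7 170.3] 14.3
top green 41 [418.6  68.8  76.9] z [74.2 80.1] [418.6  68.7] [18.5 18.6] 3.5
top red 53 [557.5  87.2  77. ] z [73.  80.2] [557.9  87. ] [32.4 15.9] 15.1
top raised 287 [ 672.8 -320.9   70.3] z [21.5 76.6] [ 677.  -325.5] [48.  48.4] 3.1
top raised 3928 [486.3  69.6  61.5] z [54.  83.3] [488.2  67.3] [244.2 162.6] 14.2
top raised 551 [ 492.7 -275.1   71.7] z [ 27.2 113.7] [ 492.8 -279.1] [138.9  35.6] 21.1
scene orange 49 [512.   76.9 110.4] z [ 83.4 114.6] [492.2  73.1] [68.  8.] 14.9
scene orange 98 [ 687.4 -321.4   72.5] z [63.2 76.4] [ 682.3 -324. ] [47.6 42.8] 52.7
scene blue 768 [602.8 104.2  42.6] z [ 2.5 71.9] [491.3  72.4] [251.  172.7] 14.1
scene green 13 [418.8  70.9  76.2] z [73.3 78.9] [417.1  72. ] [17.4 18.9] 49.3
scene red 23 [558.5  90.   77.1] z [75.1 80. ] [557.6  90.6] [31.8 15.3] 15.0
scene raised 191 [ 533.9 -261.1   52.8] z [ 16.2 111.7] [ 495.2 -275.2] [134.5  31. ] 22.1
scene raised 1954 [534.4  82.1  63.1] z [23.3 83.5] [491.5  71.2] [251.1 162.6] 14.2
scene raised 239 [ 694.9 -314.5   52. ] z [16.3 75.4] [ 684.8 -322.1] [51.4 49. ] 61.1
top 226
[ 482.5 -281.5   83.8] [-0.801 -0.328 -0.501] [ 436. -313.   42.] [ 536. -256.  114.]
scene 24
[ 509.6 -265.8   92.3] [0.878 0.25  0.408] [ 449. -284.   54.] [ 541. -251.  111.]
```

Run:
```python
import cv2,numpy as np
a=cv2.imread('pics/top0.png')[170:290,250:450]; b=cv2.imread('pics/scene0.png')[155:230,230:380]
a=cv2.resize(a,(800,480),interpolation=cv2.INTER_CUBIC)
cv2.imwrite('pics/c1.png',a)
```

```text
(no output)
```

View pics/c1.png

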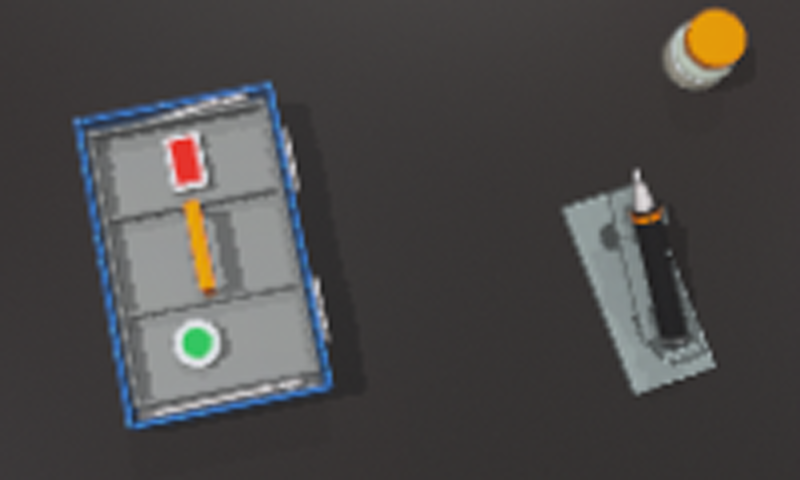

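The crop confirms the layout: handle along the case's long side, box in the far bay, tin in the near bay, pen nose-up in the cradle. The tool yaw (14.3°) already matches the handle. I'll approach in an outward arc.

>>> step_arm([
  {"dx":44,"dy":-19,"dz":-9,"jaw":1},
  {"dx":44,"dy":-19,"dz":-9,"jaw":1},
  {"dx":44,"dy":-19,"dz":-9,"jaw":1},
  {"dx":44,"dy":-19,"dz":-9,"jaw":1},
  {"dx":44,"dy":-19,"dz":-9,"jaw":1},
  {"dx":44,"dy":-19,"dz":-9,"jaw":1},
  {"dx":44,"dy":-19,"dz":-9,"jaw":1},
  {"dx":27,"dy":-45,"jaw":1},
  {"dx":27,"dy":-45,"jaw":1},
  {"dx":27,"dy":-45,"jaw":1},
  {"dx":27,"dy":-45,"jaw":1},
  {"dx":27,"dy":-45,"jaw":1},
])

```text
$.plan[0]: bad value
```

Run:
```python
from h import *
f=dict(np.load("/tmp/top0.npz")); g=dict(np.load("/tmp/scene0.npz"))
# two-view check of handle: ray triangulation of mask centroids; edges of case rim at z=72
def ray(f,uv):
    n=cv2.undistortPoints(np.array([[uv]],float),f["intrinsics"],np.array(f["dist"])).ravel(); R=f["R"]
    return -R.T@f["t"], R.T@np.r_[n,1]
def tri(a,b):
    (p,d),(q,e)=ray(f,a),ray(g,b); s=np.linalg.lstsq(np.c_[d,-e],q-p,rcond=None)[0]; A=p+s[0]*d;B=q+s[1]*e
    return (A+B)/2,np.linalg.norm(A-B)
def cen(f,fn):
    P=cloud(f);H,S,V=cv2.split(cv2.cvtColor(f["image"],cv2.COLOR_RGB2HSV)); v,u=np.nonzero(fn(P,H,S,V)); return u.mean(),v.mean()
box=lambda P,x0,x1,y0,y1:(P[...,0]>x0)&(P[...,0]<x1)&(P[...,1]>y0)&(P[...,1]<y1)
for nm,fn in (("handle",lambda P,H,S,V:(H>5)&(H<22)&(S>130)&(V>70)&box(P,440,540,30,110)&(P[...,2]>104)),
 ("green",lambda P,H,S,V:(H>45)&(H<90)&(S>100)&box(P,380,450,30,110)),
 ("red",lambda P,H,S,V:((H<4)|(H>176))&(S>150)&box(P,520,600,50,120)),
 ("band",lambda P,H,S,V:(H>5)&(H<22)&(S>120)&(V>70)&box(P,480,560,-300,-220))):
    a,b=cen(f,fn),cen(g,fn); X,e=tri(a,b); print(nm,np.round(a,1),np.round(b,1),X.round(1),e.round(1))
o=env.get_obs();print(o["time"],o["eef_pos"],rot().round(3).tolist())
```

```text
handle [299.5 230.7] [340. 180.] [488.3  71.  106.9] 2.0
green [298.8 255. ] [344.  176.8] [418.3  70.1  76.3] 1.4
red [295.9 209.7] [339.8 197.1] [557.7  88.6  76.5] 2.7
band [411.3 223.9] [258. 172.] [ 526.5 -263.   111.5] 0.6
0.1 [ 166.72044711 -653.678754    193.79048353] [[0.969, 0.247, -0.0], [0.247, -0.969, 0.001], [-0.0, -0.001, -1.0]]
```

The two-view handle point is (488,71,107), which agrees with the text's 108 mm. Rows apparently need all the fields.

>>> step_arm([
  {"dx":44,"dy":-19,"dz":-9,"ax":0,"ay":0,"az":0,"jaw":1},
  {"dx":44,"dy":-19,"dz":-9,"ax":0,"ay":0,"az":0,"jaw":1},
  {"dx":44,"dy":-19,"dz":-9,"ax":0,"ay":0,"az":0,"jaw":1},
  {"dx":44,"dy":-19,"dz":-9,"ax":0,"ay":0,"az":0,"jaw":1},
  {"dx":44,"dy":-19,"dz":-9,"ax":0,"ay":0,"az":0,"jaw":1},
  {"dx":44,"dy":-19,"dz":-9,"ax":0,"ay":0,"az":0,"jaw":1},
  {"dx":44,"dy":-19,"dz":-9,"ax":0,"ay":0,"az":0,"jaw":1},
  {"dx":27,"dy":-45,"dz":0,"ax":0,"ay":0,"az":0,"jaw":1},
  {"dx":27,"dy":-45,"dz":0,"ax":0,"ay":0,"az":0,"jaw":1},
  {"dx":27,"dy":-45,"dz":0,"ax":0,"ay":0,"az":0,"jaw":1},
  {"dx":27,"dy":-45,"dz":0,"ax":0,"ay":0,"az":0,"jaw":1},
  {"dx":27,"dy":-45,"dz":0,"ax":0,"ay":0,"az":0,"jaw":1},
])

```text
time: 1.6
eef_pos: [515.3, -185.4, 255.0]
orientation: [-0.003, 0.993, 0.121, -0.003]
force: [1.4, 0.6, 1.3]
gripper_width: 85.4
```

>>> step_arm([
  {"dx":6,"dy":-43,"dz":0,"ax":0,"ay":0,"az":0,"jaw":1},
  {"dx":6,"dy":-43,"dz":0,"ax":0,"ay":0,"az":0,"jaw":1},
  {"dx":6,"dy":-43,"dz":0,"ax":0,"ay":0,"az":0,"jaw":1},
  {"dx":6,"dy":-43,"dz":0,"ax":0,"ay":0,"az":0,"jaw":1},
  {"dx":6,"dy":-43,"dz":0,"ax":0,"ay":0,"az":0,"jaw":1},
  {"dx":6,"dy":-43,"dz":0,"ax":0,"ay":0,"az":0,"jaw":1},
  {"dx":0,"dy":0,"dz":30,"ax":0,"ay":0,"az":0,"jaw":1},
  {"dx":0,"dy":0,"dz":30,"ax":0,"ay":0,"az":0,"jaw":1},
  {"dx":0,"dy":0,"dz":20,"ax":0,"ay":0,"az":0,"jaw":1},
])

```text
time: 2.72
eef_pos: [485.4, 88.0, 174.5]
orientation: [-0.003, 0.992, 0.125, -0.002]
force: [0.5, 0.4, -0.2]
gripper_width: 85.3
```

```bash
cat >> h.py <<'E'
def st(target=None):
    o=env.get_obs();R=rot();print(round(o["time"],2),o["eef_pos"].round(1),"F",o["force"].round(1),"w",round(o["gripper_width"],1),"R",R.round(3).tolist())
    if target is not None: print("tool delta",(R.T@(np.array(target)-o["eef_pos"])).round(1))
E
python3 -c "
from h import *
st([489,71,92])"
```

```text
2.73 [485.4  88.  174.5] F [ 0.5  0.4 -0.2] w 85.3 R [[0.969, 0.248, -0.005], [0.248, -0.969, 0.006], [-0.003, -0.007, -1.0]]
tool delta [-0.4 18.  82.4]
```

>>> step_arm([
  {"dx":0,"dy":18,"dz":0,"ax":0,"ay":0,"az":0,"jaw":1},
  {"dx":0,"dy":0,"dz":20,"ax":0,"ay":0,"az":0,"jaw":1},
  {"dx":0,"dy":0,"dz":0,"ax":0,"ay":0,"az":0,"jaw":1},
])

```text
time: 3.1
eef_pos: [488.1, 70.1, 151.8]
orientation: [-0.003, 0.992, 0.126, -0.004]
force: [-0.1, -0.4, -0.5]
gripper_width: 85.3
```

```bash
python3 -c "
from h import *
st([489,71,92])"
```

```text
3.1 [488.1  70.1 151.8] F [-0.1 -0.4 -0.5] w 85.3 R [[0.968, 0.249, -0.009], [0.249, -0.968, 0.006], [-0.007, -0.008, -1.0]]
tool delta [ 1.5 -0.2 59.8]
```

>>> step_arm([
  {"dx":1,"dy":0,"dz":20,"ax":0,"ay":0,"az":0,"jaw":1},
  {"dx":0,"dy":0,"dz":20,"ax":0,"ay":0,"az":0,"jaw":1},
  {"dx":0,"dy":0,"dz":17,"ax":0,"ay":0,"az":0,"jaw":0.6},
  {"dx":0,"dy":0,"dz":0,"ax":0,"ay":0,"az":0,"jaw":0.4},
  {"dx":0,"dy":0,"dz":0,"ax":0,"ay":0,"az":0,"jaw":0.2},
])

```text
time: 3.72
eef_pos: [490.4, 71.3, 96.3]
orientation: [-0.003, 0.992, 0.126, -0.003]
force: [-1.0, -0.2, 0.9]
gripper_width: 32.2
```

>>> step_arm([
  {"dx":0,"dy":0,"dz":0,"ax":0,"ay":0,"az":0,"jaw":0},
  {"dx":0,"dy":0,"dz":0,"ax":0,"ay":0,"az":0,"jaw":0},
  {"dx":0,"dy":0,"dz":0,"ax":0,"ay":0,"az":0,"jaw":0},
  {"dx":0,"dy":0,"dz":0,"ax":0,"ay":0,"az":0,"jaw":0},
])

```text
time: 4.22
eef_pos: [491.3, 71.5, 97.9]
orientation: [-0.003, 0.992, 0.126, -0.001]
force: [0.0, -0.4, 0.0]
gripper_width: -0.0
```

```bash
python3 -c "
from h import *
st([489,71,92])
f=env.grab_frame('scene');cv2.imwrite('pics/s1.png',cv2.resize(f['image'][130:260,240:440,::-1],(800,520)))"
```

```text
4.22 [491.3  71.5  97.9] F [ 0.  -0.4  0. ] w -0.0 R [[0.968, 0.249, -0.004], [0.249, -0.968, 0.006], [-0.002, -0.007, -1.0]]
tool delta [-2.3 -0.1  5.9]
```

View pics/s1.png

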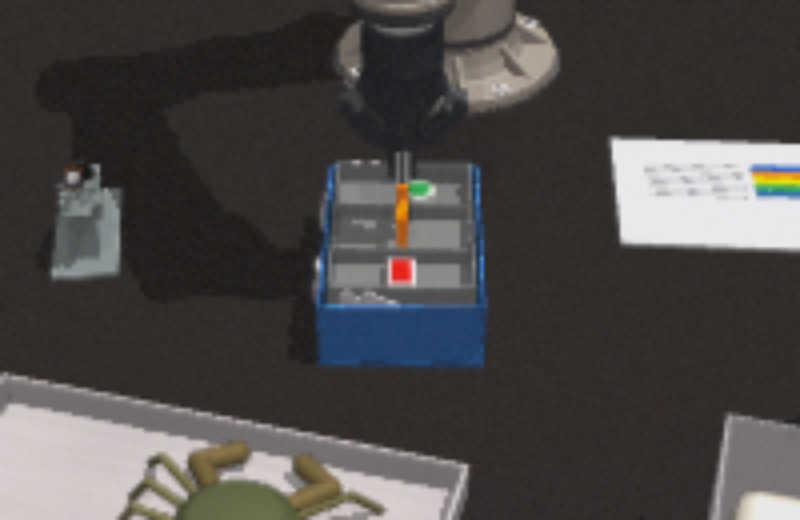

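The fingers shut on nothing. In the picture they show around (402,165), behind the robot end of the handle (402,180–245). I'll compare the reported TCP with where the camera sees the fingertips.

Run:
```python
from h import *
o=env.get_obs(); print(o["joints"].round(3))
for n,(r0,r1,c0,c1) in (("scene",(130,260,240,440)),("top",(170,290,220,420))):
    f=env.grab_frame(n); P=cloud(f)
    for p in (o["eef_pos"],o["eef_pos"]+[0,0,100],[488.3,71,107]):
        uv=cv2.projectPoints(np.array([p],float),cv2.Rodrigues(np.array(f["R"]))[0],np.array(f["t"]),f["intrinsics"],np.array(f["dist"]))[0].ravel()
        print(n,np.round(p,0),uv.round(1),"in crop x4:",((uv-[c0,r0])*4).round(0))
    H,S,V=cv2.split(cv2.cvtColor(f["image"],cv2.COLOR_RGB2HSV))
    k=(H>5)&(H<22)&(S>130)&(V>70)&(P[...,0]>430)&(P[...,0]<540)&(P[...,1]>20)&(P[...,1]<120)
    X=P[k]; print("orange",k.sum(),X.min(0).round(),X.max(0).round())
    k=(P[...,2]>90)&(P[...,2]<190)&(P[...,0]>380)&(P[...,0]<600)&(P[...,1]>0)&(P[...,1]<150)
    for z in range(90,190,10):
        X=P[k&(P[...,2]>z)&(P[...,2]<=z+10)&(S<100)]
        if len(X): print(z,len(X),X.mean(0).round(),X.min(0).round(),X.max(0).round())
    cv2.imwrite(f"pics/{n}2.png",cv2.resize(f["image"][r0:r1,c0:c1,::-1],(800,4*(r1-r0))))
```

```text
[ 0.087  0.284 -0.41   2.069  0.144  0.817 -1.727]
scene [491.  71.  98.] [339.6 182.3] in crop x4: [399. 209.]
scene [491.  71. 198.] [339.8 160.5] in crop x4: [399. 122.]
scene [488.  71. 107.] [339.7 180. ] in crop x4: [399. 200.]
orange 46 [464.  63.  76.] [526.  86. 116.]
130 2 [499.  75. 138.] [496.  71. 137.] [501.  78. 139.]
140 14 [499.  74. 146.] [494.  62. 141.] [504.  85. 150.]
150 16 [498.  76. 156.] [492.  62. 152.] [505.  86. 160.]
160 13 [497.  72. 165.] [478.  62. 161.] [507.  84. 170.]
170 18 [499.  74. 176.] [490.  54. 170.] [509.  93. 180.]
180 45 [498.  75. 185.] [475.  42. 180.] [511. 108. 190.]
top [491.  71.  98.] [299.3 230.2] in crop x4: [317. 241.]
top [491.  71. 198.] [297.5 225.2] in crop x4: [310. 221.]
top [488.  71. 107.] [299.2 230.8] in crop x4: [317. 243.]Traceback (most recent call last):
  File "<stdin>", line 10, in <module>
    return umr_minimum(a, axis, None, out, keepdims, initial, where)
ValueError: zero-size array to reduction operation minimum which has no identity
```

The scene depth puts the fingertips at z≈135, while the reported TCP is 98. I'll check the same thing in the first picture, before any move.

Run:
```python
from h import *
def slab(P,c,h=90,lo=60,hi=320):
    k=(abs(P[...,0]-c[0])<h)&(abs(P[...,1]-c[1])<h)
    for z in range(lo,hi,10):
        X=P[k&(P[...,2]>z)&(P[...,2]<=z+10)]
        if len(X): print(z,len(X),X.mean(0).round(),X.min(0).round(),X.max(0).round())
g=dict(np.load("/tmp/scene0.npz")); print("start, TCP 167 -654 194"); slab(cloud(g),(167,-654))
f=dict(np.load("/tmp/top0.npz")); print("top"); slab(cloud(f),(167,-654))
f=env.grab_frame("top"); cv2.imwrite("pics/top2.png",cv2.resize(f["image"][170:290,220:420,::-1],(800,480)))
st()
```

```text
start, TCP 167 -654 194
240 9 [ 171. -653.  248.] [ 156. -703.  245.] [ 187. -598.  250.]
250 12 [ 170. -647.  255.] [ 149. -698.  251.] [ 189. -595.  258.]
260 17 [ 170. -650.  264.] [ 154. -700.  260.] [ 189. -596.  269.]
270 19 [ 170. -650.  275.] [ 148. -705.  270.] [ 191. -591.  280.]
280 19 [ 173. -650.  286.] [ 141. -712.  281.] [ 196. -583.  290.]
290 47 [ 168. -639.  296.] [ 139. -719.  290.] [ 199. -576.  300.]
300 43 [ 172. -643.  306.] [ 135. -716.  300.] [ 197. -578.  310.]
310 56 [ 174. -647.  315.] [ 138. -713.  310.] [ 200. -574.  320.]
top
240 20 [ 172. -673.  247.] [ 156. -698.  243.] [ 185. -601.  250.]
250 43 [ 169. -650.  255.] [ 147. -699.  250.] [ 187. -597.  260.]
260 31 [ 173. -655.  265.] [ 157. -697.  260.] [ 186. -597.  270.]
270 20 [ 171. -639.  274.] [ 159. -698.  270.] [ 187. -597.  279.]
280 10 [ 174. -639.  286.] [ 162. -701.  282.] [ 190. -597.  289.]
290 78 [ 158. -606.  296.] [ 134. -722.  290.] [ 195. -578.  300.]
300 91 [ 160. -609.  305.] [ 136. -723.  300.] [ 194. -578.  310.]
310 80 [ 159. -607.  315.] [ 136. -720.  310.] [ 194. -579.  320.]
4.42 [491.2  71.5  97.7] F [0.1 0.1 0.2] w 0.2 R [[0.968, 0.249, -0.004], [0.249, -0.968, 0.006], [-0.002, -0.007, -1.0]]
```

View pics/top2.png

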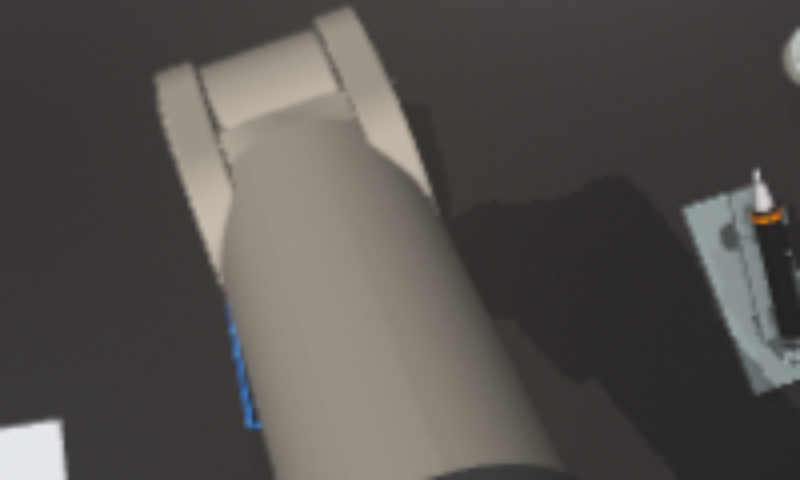

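Both views, open and shut, agree: the real fingertips end about 37 mm short of the reported TCP. At the start the open tips are at z≈244 against the reported 194, of which 13 mm is due to the open jaws. The shut tips are now at about 135 against 98. So I'll treat the true tip as eef − 37 mm along tool z, then open, go lower and regrip.

>>> step_arm([
  {"dx":-2,"dy":0,"dz":0,"ax":0,"ay":0,"az":0,"jaw":0.6},
  {"dx":0,"dy":0,"dz":0,"ax":0,"ay":0,"az":0,"jaw":0.6},
  {"dx":0,"dy":0,"dz":0,"ax":0,"ay":0,"az":0,"jaw":0.6},
  {"dx":0,"dy":0,"dz":0,"ax":0,"ay":0,"az":0,"jaw":0.6},
  {"dx":0,"dy":0,"dz":15,"ax":0,"ay":0,"az":0,"jaw":0.6},
  {"dx":0,"dy":0,"dz":15,"ax":0,"ay":0,"az":0,"jaw":0.6},
  {"dx":0,"dy":0,"dz":10,"ax":0,"ay":0,"az":0,"jaw":0.6},
  {"dx":0,"dy":0,"dz":0,"ax":0,"ay":0,"az":0,"jaw":0.6},
])

```text
time: 5.42
eef_pos: [488.1, 71.1, 53.8]
orientation: [-0.003, 0.992, 0.126, -0.002]
force: [0.4, -0.6, 0.2]
gripper_width: 51.1
```

>>> step_arm([
  {"dx":0,"dy":0,"dz":3,"ax":0,"ay":0,"az":0,"jaw":0},
  {"dx":0,"dy":0,"dz":0,"ax":0,"ay":0,"az":0,"jaw":0},
  {"dx":0,"dy":0,"dz":0,"ax":0,"ay":0,"az":0,"jaw":0},
  {"dx":0,"dy":0,"dz":0,"ax":0,"ay":0,"az":0,"jaw":0},
  {"dx":0,"dy":0,"dz":0,"ax":0,"ay":0,"az":0,"jaw":0},
])

```text
time: 6.05
eef_pos: [488.4, 71.1, 51.1]
orientation: [-0.003, 0.992, 0.126, -0.002]
force: [0.6, 1.4, -3.6]
gripper_width: 10.6
```

```bash
python3 -c "
from h import *
st([489,71,53])"
```

```text
6.05 [488.4  71.1  51.1] F [ 0.6  1.4 -3.6] w 10.6 R [[0.968, 0.249, -0.005], [0.249, -0.968, 0.006], [-0.003, -0.007, -1.0]]
tool delta [ 0.5  0.2 -1.9]
```

Gripped the bar (10.6 mm). Now I'll guide it along the arc; case +x is tool −y.

>>> step_arm([
  {"dx":0,"dy":-3.5,"dz":-7,"ax":0,"ay":0,"az":0,"jaw":0},
  {"dx":0,"dy":-4,"dz":-7,"ax":0,"ay":0,"az":0,"jaw":0},
  {"dx":0,"dy":-4.5,"dz":-6.5,"ax":0,"ay":0,"az":0,"jaw":0},
  {"dx":0,"dy":-5.5,"dz":-6,"ax":0,"ay":0,"az":0,"jaw":0},
  {"dx":0,"dy":-5.5,"dz":-5.5,"ax":0,"ay":0,"az":0,"jaw":0},
  {"dx":0,"dy":-6,"dz":-5.5,"ax":0,"ay":0,"az":0,"jaw":0},
])

```text
time: 6.8
eef_pos: [480.3, 102.5, 91.1]
orientation: [-0.004, 0.992, 0.126, -0.002]
force: [1.2, 9.3, -16.5]
gripper_width: 10.7
```

```bash
cat >> h.py <<'E'
def arc(p0=(488.4,71.1,51.1)):
    "swing implied by eef, offset of eef from the arc, next waypoints in tool axes"
    o=env.get_obs();R=rot();d=o["eef_pos"]-np.array(p0); ex=np.array([-.249,.968,0])
    X,Z=d@ex,d[2]; s=np.arctan2(X/105-.906,Z/105+.423)+1.134
    w=lambda s:ex*105*(np.sin(s-1.134)+.906)+np.array([0,0,105*(np.cos(s-1.134)-.423)])
    print("s",s.round(3),"XZ",X.round(1),Z.round(1),"off arc",(d-w(s)).round(1),"F",o["force"].round(1),"w",o["gripper_width"].round(1),"t",round(o["time"],2))
    for t in (0,.45,.9,1.35,1.8,2.05,2.13): print(t,(R.T@(w(t)-d)).round(1),end=" ")
E
python3 -c "
from h import *
arc()"
```

```text
Traceback (most recent call last):
  File "h.py", line 19, in arc
    print("s",s.round(3),"XZ",X.round(1),Z.round(1),"off arc",(d-w(s)).round(1),"F",o["force"].round(1),"w",o["gripper_width"].round(1),"t",round(o["time"],2))
                                                                                                            ^^^^^^^^^^^^^^^^^^^^^^^^
AttributeError: 'float' object has no attribute 'round'
```

>>> step_arm([
  {"dx":0,"dy":-5.5,"dz":-4,"ax":0,"ay":0,"az":0,"jaw":0},
  {"dx":0,"dy":-6,"dz":-3.5,"ax":0,"ay":0,"az":0,"jaw":0},
  {"dx":0,"dy":-6.5,"dz":-3,"ax":0,"ay":0,"az":0,"jaw":0},
  {"dx":0,"dy":-6.5,"dz":-2.5,"ax":0,"ay":0,"az":0,"jaw":0},
  {"dx":0,"dy":-7,"dz":-2.2,"ax":0,"ay":0,"az":0,"jaw":0},
  {"dx":0,"dy":-7,"dz":-1.5,"ax":0,"ay":0,"az":0,"jaw":0},
])

```text
time: 7.55
eef_pos: [470.3, 142.4, 109.5]
orientation: [-0.004, 0.992, 0.126, -0.002]
force: [2.1, 1.0, -8.2]
gripper_width: 10.8
```

```bash
sed -i 's/o\["gripper_width"\].round(1)/round(o["gripper_width"],1)/' h.py
python3 -c "
from h import *
arc()"
```

```text
s 0.927 XZ 73.5 58.4 off arc [0.2 0.1 0.1] F [ 2.1  1.  -8.2] w 10.8 t 7.55
0 [-0.2 74.1 57.8] 0.45 [-0.3 45.  21.1] 0.9 [-0.2  2.8  0.7] 1.35 [ -0.2 -44.    0.7] 1.8 [ -0.1 -86.2  21.1] 2.05 [   0.  -104.4   39.9] 2.13 [   0.  -109.2   46.8]
```

>>> step_arm([
  {"dx":0,"dy":-7,"dz":-1,"ax":0,"ay":0,"az":0,"jaw":0},
  {"dx":0,"dy":-7,"dz":-0.6,"ax":0,"ay":0,"az":0,"jaw":0},
  {"dx":0,"dy":-7,"dz":0,"ax":0,"ay":0,"az":0,"jaw":0},
  {"dx":0,"dy":-7,"dz":0.3,"ax":0,"ay":0,"az":0,"jaw":0},
  {"dx":0,"dy":-7,"dz":0.6,"ax":0,"ay":0,"az":0,"jaw":0},
  {"dx":0,"dy":-6.5,"dz":1,"ax":0,"ay":0,"az":0,"jaw":0},
  {"dx":0,"dy":-6.5,"dz":1.4,"ax":0,"ay":0,"az":0,"jaw":0},
  {"dx":0,"dy":-6,"dz":1.8,"ax":0,"ay":0,"az":0,"jaw":0},
])

```text
time: 8.55
eef_pos: [456.4, 196.9, 105.9]
orientation: [-0.004, 0.992, 0.126, -0.002]
force: [4.8, -2.6, -9.0]
gripper_width: 10.7
```

```bash
python3 -c "
from h import *
arc()"
```

```text
s 1.469 XZ 129.7 54.8 off arc [0.3 0.2 0.1] F [ 4.8 -2.6 -9. ] w 10.7 t 8.55
0 [ -0.2 130.2  53.8] 0.45 [ -0.3 101.2  17.1] 0.9 [-0.4 59.  -3.3] 1.35 [-0.4 12.2 -3.4] 1.8 [ -0.3 -30.   16.9] 2.05 [ -0.2 -48.3  35.7] 2.13 [ -0.2 -53.1  42.6]
```

>>> step_arm([
  {"dx":0,"dy":-6.6,"dz":2.3,"ax":0,"ay":0,"az":0,"jaw":0},
  {"dx":0,"dy":-6.2,"dz":2.8,"ax":0,"ay":0,"az":0,"jaw":0},
  {"dx":0,"dy":-5.8,"dz":3.2,"ax":0,"ay":0,"az":0,"jaw":0},
  {"dx":0,"dy":-5.4,"dz":3.6,"ax":0,"ay":0,"az":0,"jaw":0},
  {"dx":0,"dy":-5,"dz":4,"ax":0,"ay":0,"az":0,"jaw":0},
  {"dx":0,"dy":-4.6,"dz":4.2,"ax":0,"ay":0,"az":0,"jaw":0},
  {"dx":0,"dy":-4.2,"dz":4.5,"ax":0,"ay":0,"az":0,"jaw":0},
  {"dx":0,"dy":-3.5,"dz":4,"ax":0,"ay":0,"az":0,"jaw":0},
])

```text
time: 9.55
eef_pos: [445.7, 239.7, 76.1]
orientation: [-0.003, 0.992, 0.125, -0.001]
force: [3.3, 0.4, -3.6]
gripper_width: 10.8
```

```bash
python3 -c "
from h import *
arc()"
```

```text
s 1.982 XZ 173.9 25.0 off arc [ 0.6  0.3 -0. ] F [ 3.3  0.4 -3.6] w 10.8 t 9.55
0 [ -0.5 174.2  23.7] 0.45 [ -0.6 145.1 -13. ] 0.9 [ -0.7 103.  -33.5] 1.35 [ -0.7  56.1 -33.6] 1.8 [ -0.7  13.9 -13.3] 2.05 [-0.6 -4.3  5.5] 2.13 [-0.6 -9.1 12.4]
```

>>> step_arm([
  {"dx":0,"dy":-3.2,"dz":4,"ax":0,"ay":0,"az":0,"jaw":0},
  {"dx":0,"dy":-3,"dz":4,"ax":0,"ay":0,"az":0,"jaw":0},
  {"dx":0,"dy":-2,"dz":3,"ax":0,"ay":0,"az":0,"jaw":0},
  {"dx":0,"dy":-1,"dz":1.5,"ax":0,"ay":0,"az":0,"jaw":0},
  {"dx":0,"dy":-0.5,"dz":1,"ax":0,"ay":0,"az":0,"jaw":0},
])

```text
time: 10.18
eef_pos: [443.8, 248.9, 63.3]
orientation: [-0.002, 0.992, 0.125, -0.001]
force: [-7.3, -10.1, 31.2]
gripper_width: 10.8
```

```bash
python3 -c "
from h import *
arc()"
```

```text
s 2.134 XZ 183.2 12.2 off arc [ 1.1  0.2 -0.2] F [ -7.3 -10.1  31.2] w 10.8 t 10.18
0 [ -0.9 183.4  11.3] 0.45 [ -1.  154.4 -25.5] 0.9 [ -1.1 112.3 -46.1] 1.35 [ -1.1  65.5 -46.3] 1.8 [ -1.1  23.2 -26.1] 2.05 [-1.1  4.9 -7.4] 2.13 [-1.1  0.1 -0.5]
```

The tray is at the open stop (s = 2.13, reacting firmly). Release, rise, and move towards the cradle.

>>> step_arm([
  {"dx":0,"dy":0,"dz":0,"ax":0,"ay":0,"az":0,"jaw":0.6},
  {"dx":0,"dy":0,"dz":0,"ax":0,"ay":0,"az":0,"jaw":0.6},
  {"dx":0,"dy":0,"dz":0,"ax":0,"ay":0,"az":0,"jaw":0.6},
  {"dx":0,"dy":0,"dz":-25,"ax":0,"ay":0,"az":0,"jaw":0.6},
  {"dx":0,"dy":0,"dz":-40,"ax":0,"ay":0,"az":0,"jaw":0.6},
  {"dx":0,"dy":0,"dz":-40,"ax":0,"ay":0,"az":0,"jaw":0.6},
  {"dx":-10,"dy":48,"dz":-10,"ax":0,"ay":0,"az":0,"jaw":0.6},
  {"dx":-10,"dy":48,"dz":-10,"ax":0,"ay":0,"az":0,"jaw":0.6},
  {"dx":-10,"dy":48,"dz":0,"ax":0,"ay":0,"az":0,"jaw":0.6},
  {"dx":-10,"dy":48,"dz":0,"ax":0,"ay":0,"az":0,"jaw":0.6},
  {"dx":-10,"dy":48,"dz":0,"ax":0,"ay":0,"az":0,"jaw":0.6},
  {"dx":-10,"dy":48,"dz":0,"ax":0,"ay":0,"az":0,"jaw":0.6},
])

```text
time: 11.68
eef_pos: [457.3, -50.2, 191.0]
orientation: [-0.003, 0.992, 0.129, -0.001]
force: [0.3, 0.1, -0.1]
gripper_width: 51.3
```

>>> step_arm([
  {"dx":-10,"dy":48,"dz":0,"ax":0,"ay":0,"az":0,"jaw":0.6},
  {"dx":-10,"dy":48,"dz":0,"ax":0,"ay":0,"az":0,"jaw":0.6},
  {"dx":-10,"dy":48,"dz":0,"ax":0,"ay":0,"az":0,"jaw":0.6},
])

```text
time: 12.05
eef_pos: [464.7, -201.8, 190.3]
orientation: [-0.003, 0.992, 0.129, -0.001]
force: [1.3, 0.1, 0.4]
gripper_width: 51.0
```

Run:
```python
from h import *
st()
f=env.grab_frame("top");g=env.grab_frame("scene"); np.savez("/tmp/top1.npz",**f);np.savez("/tmp/scene1.npz",**g)
a=cv2.resize(f["image"][165:295,210:410,::-1],(800,520)); cv2.imwrite("pics/t3.png",a)
for n,F in (("top",f),("scene",g)):
    P=cloud(F);H,S,V=cv2.split(cv2.cvtColor(F["image"],cv2.COLOR_RGB2HSV))
    for nm,m in (("orange",(H>5)&(H<22)&(S>150)&(V>90)),("blue",(H>100)&(H<125)&(S>110)&(V>40)&(P[...,2]>66)&(P[...,2]<80)),("green",(H>45)&(H<90)&(S>100)),("red",((H<4)|(H>176))&(S>150))):
        k=m&(P[...,0]>350)&(P[...,0]<640)&(P[...,1]>-60)&(P[...,1]<330); X=P[k]
        r=cv2.minAreaRect(X[:,:2].astype(np.float32)) if len(X)>3 else None
        print(n,nm,len(X),np.median(X,0).round(1),r)
    k=(P[...,2]>30)&(P[...,2]<66)&(abs(P[...,0]-489)<90)&(abs(P[...,1]-71)<50)
    X=P[k]-[489,71,0]; c,s=np.cos(.25),np.sin(.25); yy=-(X[:,0]*c+X[:,1]*s); xx=-X[:,0]*s+X[:,1]*c
    k2=(abs(xx)<25)&(abs(abs(yy)-45)<15)
    for sg in (1,-1):
        q=k2&(yy*sg>0)
        if q.sum(): print("clip",sg,q.sum(),xx[q].mean().round(1),yy[q].mean().round(1),X[q,2].max().round(1),xx[q].min().round(),xx[q].max().round(),yy[q].min().round(),yy[q].max().round())
```

```text
12.05 [ 464.7 -201.8  190.3] F [1.3 0.1 0.4] w 51.0 R [[0.967, 0.256, -0.002], [0.256, -0.967, 0.005], [-0.001, -0.005, -1.0]]
top orange 92 [443.3 247.  124.7] ((446.1223449707031, 253.04595947265625), (76.42332458496094, 22.297754287719727), 13.44433879852295)
top blue 333 [488.2  77.7  70.7] ((487.9569091796875, 69.7325668334961), (244.43482971191406, 157.77696228027344), 14.134495735168457)
top green 40 [372.4 247.3  89. ] ((372.5492858886719, 247.18524169921875), (17.846343994140625, 18.15009117126465), 2.956047296524048)
top red 55 [513.7 264.7  89.3] ((512.14453125, 265.2561950683594), (31.939044952392578, 15.75235366821289), 19.687278747558594)
clip 1 27 -2.5 46.8 56.5 -19.0 16.0 40.0 53.0
clip -1 30 -1.3 -42.9 56.1 -19.0 17.0 -49.0 -37.0
scene orange 61 [456.3 252.  122.2] ((445.5198974609375, 249.67413330078125), (72.24717712402344, 9.521913528442383), 14.768826484680176)
scene blue 205 [518.7  71.6  70.4] ((489.0350341796875, 73.06352233886719), (251.54476928710938, 157.37628173828125), 14.224696159362793)
scene green 8 [372.2 251.2  91.3] ((371.2420349121094, 251.8571014404297), (18.382579803466797, 8.23155403137207), 8.298661231994629)
scene red 24 [513.2 267.2  90.6] ((514.2637939453125, 266.5459899902344), (32.916542053222656, 17.508758544921875), 18.182758331298828)
clip 1 16 -1.1 42.6 54.7 -15.0 18.0 35.0 50.0
clip -1 12 2.0 -45.2 55.9 -14.0 18.0 -54.0 -36.0
```

View pics/t3.png

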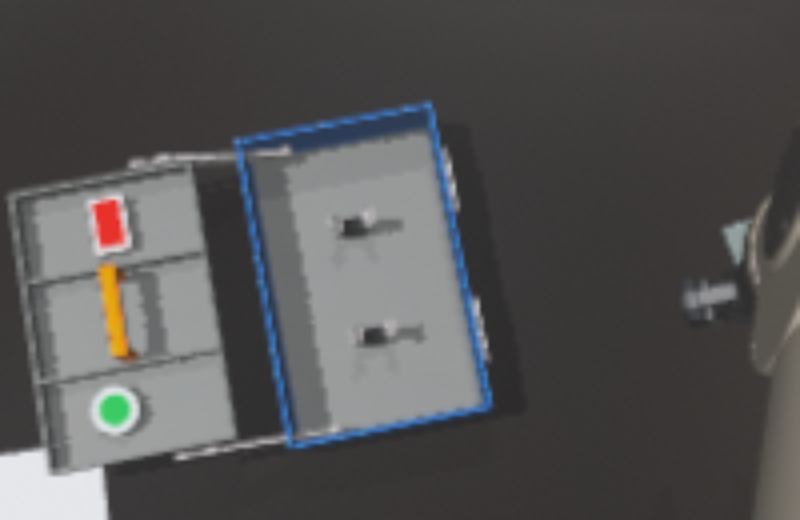

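The tray is open with the tin (114,408) and box (110,222) in it. The clips are at (355,226) and (377,335), centred within about 1 mm of the handle's original centre, so clip_mid ≈ (488.5,71). Next I'll tilt the tool 30° for the pen, whose centre is about (486,−283,78) with yaw about 21°.

>>> step_arm([
  {"dx":0,"dy":20,"dz":0,"ax":0,"ay":0,"az":-0.113,"jaw":0.6},
  {"dx":0,"dy":20,"dz":0,"ax":0,"ay":0.175,"az":0,"jaw":0.6},
  {"dx":0,"dy":20,"dz":0,"ax":0,"ay":0.175,"az":0,"jaw":0.6},
  {"dx":0,"dy":10,"dz":0,"ax":0,"ay":0.17,"az":0,"jaw":0.6},
  {"dx":0,"dy":0,"dz":0,"ax":0,"ay":0,"az":0,"jaw":0.6},
])

```text
time: 12.78
eef_pos: [486.2, -264.7, 187.8]
orientation: [-0.05, 0.956, 0.18, 0.227]
force: [-0.4, 0.5, -0.3]
gripper_width: 51.2
```

```bash
cat >> h.py <<'E'
def rel(target,x,y):
    "tool-axes shift and rotvec to reach eef target with tool x,y as given"
    o=env.get_obs();R=rot(); T=np.c_[x,y,np.cross(x,y)]; U,_,V=np.linalg.svd(T); T=U@V
    print(round(o["time"],2),o["eef_pos"].round(1),"F",o["force"].round(1),"w",round(o["gripper_width"],1),"shift",(R.T@(np.array(target)-o["eef_pos"])).round(1),"turn",Rn.from_matrix(R.T@T).as_rotvec().round(3))
def pengrasp(back,c=(486,-283,78),yaw=21.3):
    a=np.radians(yaw); x=np.array([np.cos(a)*.866,np.sin(a)*.866,.5]);y=np.array([np.sin(a),-np.cos(a),0]); z=np.cross(x,y)
    rel(np.array(c)+(57-back)*z,x,y)
E
python3 -c "
from h import *
pengrasp(90)
from h import *
for n in ('top','scene'):
    P=cloud(dict(np.load(f'/tmp/{n}0.npz')));im=dict(np.load(f'/tmp/{n}0.npz'))['image']
    d=P-[486,-283,78]; a=np.radians(21.3); u=np.array([np.cos(a)*.866,np.sin(a)*.866,.5]); l=d@u; lat=d@[-np.sin(a),np.cos(a),0]; h=d@np.cross(u,[-np.sin(a),np.cos(a),0])
    for q in range(-70,100,15):
        k=(l>q)&(l<q+15)&(abs(lat)<16)&(h>-6)&(h<25)
        if k.sum(): print(n,q,k.sum(),'lat',lat[k].mean().round(1),lat[k].min().round(),lat[k].max().round(),'h',np.percentile(h[k],90).round(1),im[k].mean(0).round())
"
```

```text
12.78 [ 486.2 -264.7  187.8] F [-0.4  0.5 -0.3] w 51.2 shift [-57.5  18.   61.6] turn [-0.014  0.054 -0.003]
top -70 33 lat 2.0 -15.0 14.0 h 7.9 [121. 130. 131.]
top -55 40 lat 2.1 -16.0 15.0 h 11.1 [65. 67. 67.]
top -40 33 lat 2.8 -13.0 13.0 h 11.7 [42. 42. 43.]
top -25 30 lat 2.1 -9.0 11.0 h 9.8 [41. 41. 42.]
top -10 34 lat 2.6 -10.0 12.0 h 10.8 [42. 42. 43.]
top 5 30 lat 3.3 -7.0 12.0 h 9.7 [40. 39. 40.]
top 20 32 lat 2.7 -8.0 12.0 h 11.2 [41. 41. 42.]
top 35 37 lat 4.1 -14.0 16.0 h 11.0 [48. 49. 49.]
top 50 39 lat 2.4 -13.0 14.0 h 9.9 [125.  95.  68.]
top 65 17 lat 1.3 -3.0 6.0 h 5.5 [183. 179. 180.]
top 80 5 lat 2.1 1.0 4.0 h 4.4 [183. 180. 181.]
scene -70 4 lat 8.0 -10.0 15.0 h 5.4 [118. 115. 110.]
scene -55 2 lat 12.8 13.0 13.0 h 0.3 [74. 78. 79.]
scene -40 1 lat 10.7 11.0 11.0 h 6.0 [59. 61. 60.]
scene -25 1 lat 12.3 12.0 12.0 h 2.5 [37. 37. 37.]
scene -10 4 lat 10.7 6.0 14.0 h 7.7 [34. 34. 36.]
scene 5 1 lat 11.9 12.0 12.0 h 4.2 [10. 13. 12.]
scene 20 1 lat 4.4 4.0 4.0 h 8.9 [37. 33. 35.]
scene 35 3 lat 13.0 11.0 15.0 h 4.5 [36. 28. 23.]
scene 50 9 lat 3.2 -9.0 13.0 h 6.2 [64. 57. 55.]
scene 65 6 lat 6.2 2.0 10.0 h 5.3 [131. 122. 119.]
scene 80 4 lat 5.0 2.0 7.0 h 0.1 [159. 152. 153.]
```

The pen line fits, apart from about 1.5 mm sideways (yaw 21.3°, top surface 11 mm above the axis). Moving to the pre-grasp.

>>> step_arm([
  {"dx":-28,"dy":8,"dz":0,"ax":-0.014,"ay":0.05,"az":0,"jaw":0.6},
  {"dx":-28,"dy":8,"dz":10,"ax":0,"ay":0,"az":0,"jaw":0.6},
  {"dx":0,"dy":0,"dz":25,"ax":0,"ay":0,"az":0,"jaw":0.6},
  {"dx":0,"dy":0,"dz":20,"ax":0,"ay":0,"az":0,"jaw":0.6},
  {"dx":0,"dy":0,"dz":0,"ax":0,"ay":0,"az":0,"jaw":0.6},
])

```text
time: 13.4
eef_pos: [473.4, -285.0, 112.3]
orientation: [-0.049, 0.95, 0.179, 0.251]
force: [-0.3, 0.1, 1.0]
gripper_width: 51.1
```

```bash
python3 -c "
from h import *
pengrasp(0,(485.5,-281.6,78))
"
```

```text
13.4 [ 473.4 -285.   112.3] F [-0.3  0.1  1. ] w 51.1 shift [-5.6  1.6 93. ] turn [-0.004  0.007 -0.   ]
```

>>> step_arm([
  {"dx":-6,"dy":1.6,"dz":15,"ax":-0.004,"ay":0.007,"az":0,"jaw":0.6},
  {"dx":0,"dy":0,"dz":20,"ax":0,"ay":0,"az":0,"jaw":0.6},
  {"dx":0,"dy":0,"dz":15,"ax":0,"ay":0,"az":0,"jaw":0.6},
  {"dx":0,"dy":0,"dz":0,"ax":0,"ay":0,"az":0,"jaw":0.6},
])

```text
time: 13.9
eef_pos: [494.9, -278.4, 68.0]
orientation: [-0.047, 0.949, 0.18, 0.255]
force: [0.1, 0.3, 0.1]
gripper_width: 51.3
```

```bash
python3 -c "
from h import *
pengrasp(0,(485.5,-281.6,78))
"
```

```text
13.9 [ 494.9 -278.4   68. ] F [0.1 0.3 0.1] w 51.3 shift [-3.7 -0.4 43.4] turn [-0.    -0.001  0.004]
```

>>> step_arm([
  {"dx":-4,"dy":-0.4,"dz":12,"ax":0,"ay":0,"az":0,"jaw":0.6},
  {"dx":-1,"dy":0,"dz":12,"ax":0,"ay":0,"az":0,"jaw":0.6},
  {"dx":-1,"dy":0,"dz":10,"ax":0,"ay":0,"az":0,"jaw":0.6},
  {"dx":0,"dy":0,"dz":5,"ax":0,"ay":0,"az":0,"jaw":0.6},
  {"dx":0,"dy":0,"dz":0,"ax":0,"ay":0,"az":0,"jaw":0.6},
])

```text
time: 14.52
eef_pos: [509.1, -273.0, 29.7]
orientation: [-0.047, 0.949, 0.18, 0.255]
force: [0.2, 0.3, 0.4]
gripper_width: 51.4
```

```bash
python3 -c "
from h import *
pengrasp(0,(485.5,-281.6,78))
"
```

```text
14.53 [ 509.1 -273.    29.7] F [0.2 0.3 0.4] w 51.4 shift [ 2.4 -0.6  2.6] turn [ 0.001 -0.001  0.004]
```

>>> step_arm([
  {"dx":2,"dy":-0.6,"dz":2,"ax":0,"ay":0,"az":0,"jaw":0.4},
  {"dx":0,"dy":0,"dz":0,"ax":0,"ay":0,"az":0,"jaw":0.3},
  {"dx":0,"dy":0,"dz":0,"ax":0,"ay":0,"az":0,"jaw":0},
  {"dx":0,"dy":0,"dz":0,"ax":0,"ay":0,"az":0,"jaw":0},
  {"dx":0,"dy":0,"dz":0,"ax":0,"ay":0,"az":0,"jaw":0},
])

```text
time: 15.15
eef_pos: [511.7, -272.6, 29.8]
orientation: [-0.046, 0.949, 0.18, 0.255]
force: [0.0, -1.3, -1.7]
gripper_width: 20.4
```

```bash
python3 -c "
from h import *
pengrasp(0,(485.5,-281.6,78))
"
```

```text
15.15 [ 511.7 -272.6   29.8] F [ 0.  -1.3 -1.7] w 20.4 shift [ 0.2 -1.2  1.4] turn [ 0.003 -0.001  0.004]
```

Pen gripped (20.4 reading). Lift it out square to its axis, then level and carry.

>>> step_arm([
  {"dx":0,"dy":0,"dz":-10,"ax":0,"ay":0,"az":0,"jaw":0},
  {"dx":0,"dy":0,"dz":-20,"ax":0,"ay":0,"az":0,"jaw":0},
  {"dx":0,"dy":0,"dz":-30,"ax":0,"ay":0,"az":0,"jaw":0},
  {"dx":0,"dy":0,"dz":-30,"ax":0,"ay":0,"az":0,"jaw":0},
  {"dx":10,"dy":0,"dz":-20,"ax":0,"ay":-0.1,"az":0,"jaw":0},
  {"dx":0,"dy":0,"dz":0,"ax":0,"ay":-0.13,"az":0,"jaw":0},
  {"dx":0,"dy":0,"dz":0,"ax":0,"ay":-0.13,"az":0,"jaw":0},
  {"dx":0,"dy":0,"dz":0,"ax":0,"ay":-0.12,"az":0,"jaw":0},
  {"dx":0,"dy":0,"dz":0,"ax":0,"ay":0,"az":0,"jaw":0},
])

```text
time: 16.27
eef_pos: [461.2, -291.4, 136.9]
orientation: [0.0, 0.983, 0.182, 0.016]
force: [-0.6, 0.1, -1.7]
gripper_width: 19.9
```

```bash
cat >> h.py <<'E'
def clip(z,c=(488.4,71.1),yaw=14.2):
    a=np.radians(yaw); rel([*c,z],[np.cos(a),np.sin(a),0],[np.sin(a),-np.cos(a),0])
E
python3 - <<'E'
from h import *
clip(90)
g=env.grab_frame("scene"); f=env.grab_frame("top")
cv2.imwrite("pics/s4.png",np.hstack([cv2.resize(g["image"][80:230,200:300,::-1],(400,600)),cv2.resize(f["image"][160:310,360:460,::-1],(400,600))]))
E
```

```text
16.27 [ 461.2 -291.4  136.9] F [-0.6  0.1 -1.7] w 19.9 shift [ 153.8 -329.    49.7] turn [ 0.004 -0.031  0.119]
```

View pics/s4.png

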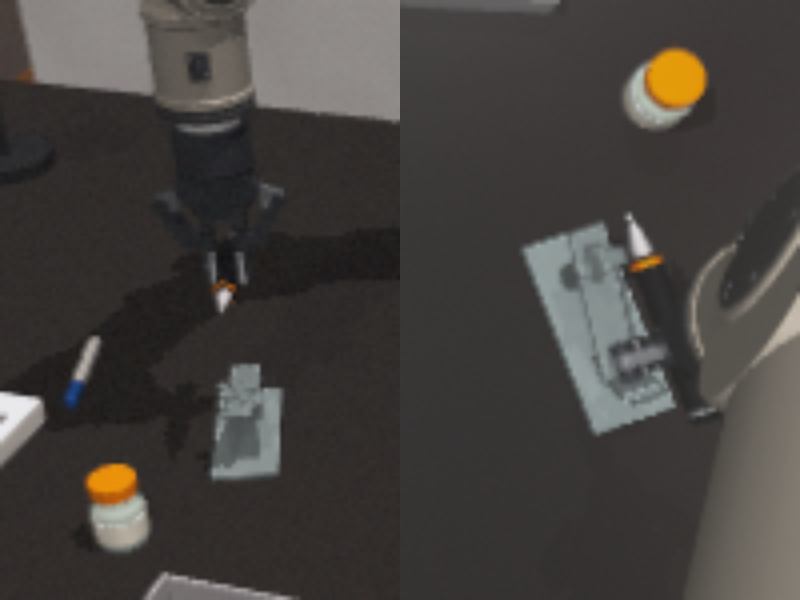

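The pen is held level: tail at (705,410), band (645,262), nose tip (630,215), with the finger at about (650,358). That suggests the grip may be behind the pen's middle, so I'll measure it.

Run:
```python
from h import *
o=env.get_obs();R=rot()
for n in ("top","scene"):
    f=env.grab_frame(n);P=cloud(f);im=f["image"];H,S,V=cv2.split(cv2.cvtColor(im,cv2.COLOR_RGB2HSV))
    d=(P-o["eef_pos"])@R   # tool coords
    near=(abs(d[...,1])<20)&(abs(d[...,0])<130)&(d[...,2]>-80)&(d[...,2]<-25)
    k=near&(H>4)&(H<24)&(S>120); X=d[k]; print(n,"band",len(X),X.mean(0).round(1),X.min(0).round(),X.max(0).round())
    for q in range(-110,110,10):
        k=near&(d[...,0]>q)&(d[...,0]<=q+10)
        if k.sum(): X=d[k]; print(q,k.sum(),X.mean(0).round(1),"zmin",X[:,2].min().round(1),"y",X[:,1].min().round(),X[:,1].max().round(),im[k].mean(0).round())
```

```text
top band 22 [ 56.   -2.6 -61. ] [ 52. -11. -66.] [ 60.   8. -53.]
-60 23 [-54.4  -2.8 -61.7] zmin -66.7 y -11.0 7.0 [67. 66. 66.]
-50 21 [-45.3  -5.9 -61.3] zmin -65.6 y -11.0 1.0 [55. 54. 54.]
-40 18 [-34.8  -5.9 -60.3] zmin -67.9 y -11.0 1.0 [47. 46. 45.]
-30 18 [-25.7  -6.2 -60. ] zmin -67.4 y -10.0 1.0 [44. 43. 42.]
-20 1 [-12.2 -16.7 -47.2] zmin -47.2 y -17.0 -17.0 [73. 75. 75.]
0 3 [  7.  -16.1 -46.3] zmin -50.7 y -16.0 -16.0 [72. 73. 73.]
10 13 [ 16.8  -7.  -60.2] zmin -65.3 y -11.0 -1.0 [45. 44. 45.]
20 25 [ 25.1  -3.5 -61.2] zmin -65.6 y -11.0 6.0 [45. 44. 44.]
30 30 [ 34.8  -2.4 -61. ] zmin -66.9 y -11.0 8.0 [45. 43. 44.]
40 31 [ 45.2  -2.5 -60.6] zmin -65.9 y -11.0 10.0 [45. 43. 44.]
50 27 [ 55.1  -2.7 -61. ] zmin -65.8 y -11.0 8.0 [137.  88.  32.]
60 20 [ 64.6  -2.1 -58.5] zmin -63.8 y -10.0 7.0 [158. 153. 153.]
70 12 [ 74.4  -1.1 -56.7] zmin -61.7 y -6.0 5.0 [192. 188. 189.]
80 5 [ 84.1  -0.9 -55.4] zmin -57.5 y -3.0 0.0 [164. 162. 163.]
90 1 [ 90.4  -0.9 -53.3] zmin -53.3 y -1.0 -1.0 [127. 125. 126.]
scene band 11 [ 56.2  -6.1 -60.1] [ 47. -13. -66.] [ 62.   3. -47.]
-5
[... 242 characters left out ...]
7.]
-10 9 [ -4.6   5.5 -65.5] zmin -78.7 y -5.0 19.0 [26. 27. 27.]
0 33 [  5.7   1.6 -60.6] zmin -78.8 y -20.0 19.0 [61. 61. 62.]
10 19 [ 13.8  -6.7 -59.1] zmin -71.8 y -19.0 13.0 [75. 74. 75.]
20 4 [ 24.6  -1.7 -60.7] zmin -61.6 y -7.0 5.0 [28. 25. 28.]
30 6 [ 34.2  -4.4 -62.1] zmin -64.9 y -11.0 5.0 [28. 29. 30.]
40 6 [ 45.8  -4.8 -57.6] zmin -65.3 y -12.0 4.0 [43. 34. 28.]
50 11 [ 55.8  -4.9 -59.5] zmin -65.9 y -13.0 7.0 [86. 54. 28.]
60 9 [ 63.8  -5.3 -58.2] zmin -63.0 y -13.0 7.0 [115. 100.  93.]
70 9 [ 74.8  -2.9 -55.8] zmin -61.7 y -7.0 2.0 [164. 157. 158.]
80 2 [ 84.8  -3.6 -57.7] zmin -59.8 y -4.0 -3.0 [205. 198. 200.]
90 1 [ 92.1  -3.6 -52.8] zmin -52.8 y -4.0 -4.0 [107. 102. 101.]
```

The pen runs −59…+60 along tool x with its axis 55 mm behind the reported TCP, so it's centred and parallel. Carrying it over the clips.

>>> step_arm([
  {"dx":18,"dy":-42,"dz":0,"ax":0.004,"ay":-0.03,"az":0.06,"jaw":0},
  {"dx":20,"dy":-42,"dz":0,"ax":0,"ay":0,"az":0.059,"jaw":0},
  {"dx":21,"dy":-42,"dz":0,"ax":0,"ay":0,"az":0,"jaw":0},
  {"dx":21,"dy":-42,"dz":0,"ax":0,"ay":0,"az":0,"jaw":0},
  {"dx":21,"dy":-42,"dz":0,"ax":0,"ay":0,"az":0,"jaw":0},
  {"dx":21,"dy":-42,"dz":0,"ax":0,"ay":0,"az":0,"jaw":0},
  {"dx":20,"dy":-38,"dz":0,"ax":0,"ay":0,"az":0,"jaw":0},
  {"dx":0,"dy":0,"dz":0,"ax":0,"ay":0,"az":0,"jaw":0},
])

```text
time: 17.48
eef_pos: [517.4, 23.4, 137.6]
orientation: [-0.002, 0.994, 0.109, 0.002]
force: [-0.1, -0.6, -1.2]
gripper_width: 19.8
```

```bash
python3 -c "
from h import *
clip(40)"
```

```text
17.48 [517.4  23.4 137.6] F [-0.1 -0.6 -1.2] w 19.8 shift [-18.5 -52.4  97.7] turn [-0.004 -0.005 -0.03 ]
```

>>> step_arm([
  {"dx":-9,"dy":-26,"dz":0,"ax":-0.004,"ay":-0.005,"az":-0.03,"jaw":0},
  {"dx":-9,"dy":-25,"dz":10,"ax":0,"ay":0,"az":0,"jaw":0},
  {"dx":0,"dy":0,"dz":25,"ax":0,"ay":0,"az":0,"jaw":0},
  {"dx":0,"dy":0,"dz":20,"ax":0,"ay":0,"az":0,"jaw":0},
  {"dx":0,"dy":0,"dz":0,"ax":0,"ay":0,"az":0,"jaw":0},
  {"dx":0,"dy":0,"dz":0,"ax":0,"ay":0,"az":0,"jaw":0},
])

```text
time: 18.23
eef_pos: [483.9, 65.3, 82.4]
orientation: [-0.0, 0.993, 0.121, 0.0]
force: [-0.4, -0.5, -1.4]
gripper_width: 20.0
```

```bash
python3 -c "
from h import *
clip(1)"
```

```text
18.23 [483.9  65.3  82.4] F [-0.4 -0.5 -1.4] w 20.0 shift [ 5.8 -4.5 81.4] turn [-0.001 -0.    -0.006]
```

>>> step_arm([
  {"dx":5.8,"dy":-4.5,"dz":0,"ax":0,"ay":0,"az":-0.006,"jaw":0},
  {"dx":0,"dy":0,"dz":20,"ax":0,"ay":0,"az":0,"jaw":0},
  {"dx":0,"dy":0,"dz":20,"ax":0,"ay":0,"az":0,"jaw":0},
  {"dx":0,"dy":0,"dz":15,"ax":0,"ay":0,"az":0,"jaw":0},
  {"dx":0,"dy":0,"dz":0,"ax":0,"ay":0,"az":0,"jaw":0},
])

```text
time: 18.85
eef_pos: [492.3, 72.6, 29.4]
orientation: [-0.001, 0.992, 0.124, 0.003]
force: [-0.3, 0.0, -1.5]
gripper_width: 19.6
```

```bash
python3 -c "
from h import *
clip(-3)"
```

```text
18.85 [492.3  72.6  29.4] F [-0.3  0.  -1.5] w 19.6 shift [-4.4  0.5 32.3] turn [-0.001 -0.007  0.   ]
```

>>> step_arm([
  {"dx":-4.4,"dy":0.5,"dz":5,"ax":0,"ay":-0.007,"az":0,"jaw":0},
  {"dx":0,"dy":0,"dz":8,"ax":0,"ay":0,"az":0,"jaw":0},
  {"dx":-1,"dy":0,"dz":8,"ax":0,"ay":0,"az":0,"jaw":0},
  {"dx":0,"dy":0,"dz":5,"ax":0,"ay":0,"az":0,"jaw":0},
  {"dx":0,"dy":0,"dz":0,"ax":0,"ay":0,"az":0,"jaw":0},
])

```text
time: 19.48
eef_pos: [487.9, 70.9, 2.9]
orientation: [-0.0, 0.992, 0.124, 0.0]
force: [0.2, 0.2, -1.4]
gripper_width: 20.3
```

```bash
python3 -c "
from h import *
clip(-19)"
```

```text
19.48 [487.9  70.9   2.9] F [ 0.2  0.2 -1.4] w 20.3 shift [ 0.5 -0.  21.9] turn [-0.001 -0.001  0.   ]
```

Aligned. Now press in small steps while watching the force.

>>> step_arm([
  {"dx":0,"dy":0,"dz":3,"ax":0,"ay":0,"az":0,"jaw":0},
  {"dx":0,"dy":0,"dz":3,"ax":0,"ay":0,"az":0,"jaw":0},
  {"dx":0,"dy":0,"dz":3,"ax":0,"ay":0,"az":0,"jaw":0},
])

```text
time: 19.85
eef_pos: [489.2, 71.0, -5.5]
orientation: [-0.0, 0.992, 0.124, 0.002]
force: [1.3, 0.2, 16.5]
gripper_width: 20.2
```

>>> step_arm([
  {"dx":0,"dy":0,"dz":3,"ax":0,"ay":0,"az":0,"jaw":0},
  {"dx":0,"dy":0,"dz":3,"ax":0,"ay":0,"az":0,"jaw":0},
])

```text
time: 20.1
eef_pos: [490.8, 71.2, -10.3]
orientation: [-0.001, 0.992, 0.123, 0.003]
force: [-0.1, -1.2, 2.9]
gripper_width: 19.8
```

```bash
python3 -c "
from h import *
clip(-19)"
```

```text
20.1 [490.8  71.2 -10.3] F [-0.1 -1.2  2.9] w 19.8 shift [-2.4 -0.4  8.7] turn [-0.    -0.006 -0.   ]
```

>>> step_arm([
  {"dx":-0.7,"dy":0,"dz":3,"ax":0,"ay":-0.006,"az":0,"jaw":0},
  {"dx":-0.5,"dy":0,"dz":2.5,"ax":0,"ay":0,"az":0,"jaw":0},
])

```text
time: 20.35
eef_pos: [490.0, 71.1, -16.0]
orientation: [-0.0, 0.992, 0.123, 0.0]
force: [-0.3, -0.2, -2.1]
gripper_width: 20.2
```

>>> step_arm([
  {"dx":0,"dy":0,"dz":2,"ax":0,"ay":0,"az":0,"jaw":0},
  {"dx":0,"dy":0,"dz":1,"ax":0,"ay":0,"az":0,"jaw":0},
])

```text
time: 20.6
eef_pos: [489.8, 71.0, -18.4]
orientation: [0.0, 0.992, 0.123, 0.0]
force: [-12.4, -2.7, 45.5]
gripper_width: 20.2
```

Run:
```python
from h import *
clip(-19)
for n in ("scene","top"):
    f=env.grab_frame(n);P=cloud(f);im=f["image"];H,S,V=cv2.split(cv2.cvtColor(im,cv2.COLOR_RGB2HSV))
    k=(abs(P[...,0]-545)<50)&(abs(P[...,1]-85)<40)&(P[...,2]<95)&(H>4)&(H<24)&(S>110)
    print(n,k.sum(),P[k].mean(0).round(1) if k.sum() else 0, P[k][:,2].max() if k.sum() else 0)
```

```text
20.6 [489.8  71.  -18.4] F [-12.4  -2.7  45.5] w 20.2 shift [-1.4 -0.5  0.6] turn [ 0. -0. -0.]
scene 10 [543.7  88.8  44.1] 47.85297222933337
top 0 0 0
```

It went past the beads with a snap and then bottomed at eef z −18.4 (pen axis about 36). The band top at z≈48 agrees with seated. Relax, release and rise.

>>> step_arm([
  {"dx":0,"dy":0,"dz":-0.8,"ax":0,"ay":0,"az":0,"jaw":0},
  {"dx":0,"dy":0,"dz":0,"ax":0,"ay":0,"az":0,"jaw":0.6},
  {"dx":0,"dy":0,"dz":0,"ax":0,"ay":0,"az":0,"jaw":0.6},
  {"dx":0,"dy":0,"dz":0,"ax":0,"ay":0,"az":0,"jaw":0.6},
  {"dx":0,"dy":0,"dz":-20,"ax":0,"ay":0,"az":0,"jaw":0.6},
  {"dx":0,"dy":0,"dz":-35,"ax":0,"ay":0,"az":0,"jaw":0.6},
  {"dx":0,"dy":0,"dz":-45,"ax":0,"ay":0,"az":0,"jaw":0.6},
  {"dx":0,"dy":0,"dz":-50,"ax":0,"ay":0,"az":0,"jaw":0.6},
  {"dx":-15,"dy":-50,"dz":0,"ax":0,"ay":0,"az":0,"jaw":0.6},
  {"dx":-15,"dy":-50,"dz":0,"ax":0,"ay":0,"az":0,"jaw":0.6},
  {"dx":0,"dy":-40,"dz":0,"ax":0,"ay":0,"az":0,"jaw":0.6},
  {"dx":0,"dy":0,"dz":0,"ax":0,"ay":0,"az":0,"jaw":0.6},
])

```text
time: 22.2
eef_pos: [424.7, 202.9, 137.4]
orientation: [-0.001, 0.992, 0.123, 0.0]
force: [1.0, -1.0, -0.6]
gripper_width: 51.1
```

Run:
```python
from h import *
rel([443.8,248.9,64],[.968,.249,0],[.249,-.968,0])
c,s=np.cos(np.radians(14.2)),np.sin(np.radians(14.2))
out=[]
for n,(r0,r1,c0,c1) in (("scene",(150,250,290,390)),("top",(180,280,250,350))):
    f=env.grab_frame(n);P=cloud(f);im=f["image"]
    d=P-[488.4,71.1,0]; yy=-(d[...,0]*c+d[...,1]*s); xx=-d[...,0]*s+d[...,1]*c
    for q in range(-95,70,15):
        k=(yy>q)&(yy<=q+15)&(abs(xx)<9)&(d[...,2]>25)&(d[...,2]<85)
        if k.sum(): print(n,q,k.sum(),"x",xx[k].mean().round(1),"z90",np.percentile(d[k][:,2],90).round(1),im[k].mean(0).round())
    H,S,V=cv2.split(cv2.cvtColor(im,cv2.COLOR_RGB2HSV))
    k=(H>5)&(H<22)&(S>150)&(V>90)&(abs(P[...,0]-444)<60)&(abs(P[...,1]-249)<40); print("handle",k.sum(),P[k].mean(0).round(1) if k.sum() else 0)
    out.append(cv2.resize(im[r0:r1,c0:c1,::-1],(400,400)))
cv2.imwrite("pics/p5.png",np.hstack(out))
```

```text
22.2 [424.7 202.9 137.4] F [ 1.  -1.  -0.6] w 51.1 shift [ 29.6 -39.9  73.5] turn [-0.001 -0.001 -0.006]
scene -80 7 x 1.0 z90 43.1 [170. 164. 165.]
scene -65 13 x -0.4 z90 47.6 [120.  87.  61.]
scene -50 11 x 0.0 z90 47.9 [31. 30. 32.]
scene -35 10 x -0.3 z90 48.7 [28. 27. 30.]
scene -20 8 x 1.0 z90 48.5 [28. 27. 30.]
scene -5 10 x -1.5 z90 47.9 [23. 22. 24.]
scene 10 6 x -2.2 z90 49.2 [18. 20. 21.]
scene 25 11 x -0.5 z90 48.0 [33. 33. 34.]
scene 40 6 x -0.5 z90 46.9 [76. 75. 76.]
handle 61 [449.5 250.7 113.2]
top -95 3 x -2.0 z90 38.2 [199. 199. 201.]
top -80 18 x -1.4 z90 43.3 [182. 180. 180.]
top -65 23 x -0.5 z90 47.8 [128.  96.  60.]
top -50 27 x 0.0 z90 48.8 [62. 62. 64.]
top -35 26 x -0.5 z90 46.4 [47. 47. 49.]
top -20 25 x 0.1 z90 48.1 [45. 45. 47.]
top -5 27 x 0.1 z90 48.0 [46. 46. 48.]
top 10 28 x 0.0 z90 47.3 [40. 40. 42.]
top 25 27 x -0.6 z90 47.3 [41. 41. 43.]
top 40 27 x 0.4 z90 47.9 [59. 59. 60.]
top 55 7 x -2.1 z90 49.1 [56. 57. 57.]
handle 0 0
```

View pics/p5.png

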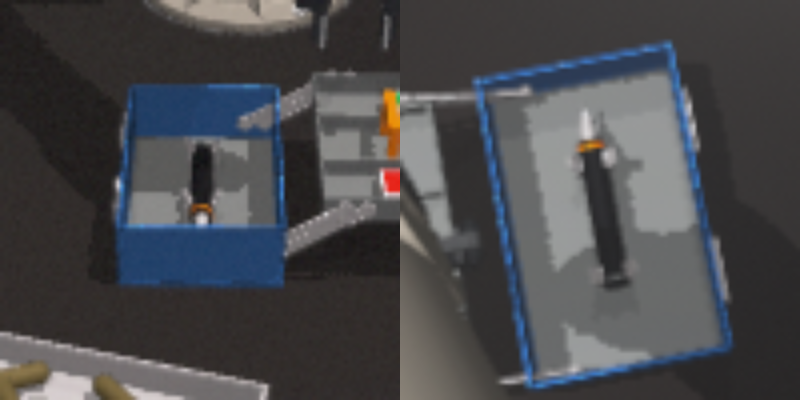

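The pen lies level in both clips (top at 48 mm end to end, centred). In the right half, the band is at (590,147) and the tail at (615,282). Back to the handle.

>>> step_arm([
  {"dx":14,"dy":-19,"dz":0,"ax":0,"ay":0,"az":-0.006,"jaw":0.6},
  {"dx":14,"dy":-19,"dz":0,"ax":0,"ay":0,"az":0,"jaw":0.6},
  {"dx":0,"dy":0,"dz":0,"ax":0,"ay":0,"az":0,"jaw":0.6},
  {"dx":0,"dy":0,"dz":10,"ax":0,"ay":0,"az":0,"jaw":0.6},
  {"dx":0,"dy":0,"dz":0,"ax":0,"ay":0,"az":0,"jaw":0.6},
])

```text
time: 22.92
eef_pos: [446.0, 243.8, 125.4]
orientation: [0.0, 0.993, 0.122, -0.0]
force: [0.2, -0.1, -0.1]
gripper_width: 51.0
```

Run:
```python
from h import *
rel([443.8,248.9,63.5],[.968,.249,0],[.249,-.968,0])
```

```text
22.93 [446.  243.8 125.4] F [ 0.2 -0.1 -0.1] w 51.0 shift [-0.8 -5.6 61.9] turn [ 0.001  0.001 -0.008]
```

>>> step_arm([
  {"dx":-1,"dy":-5.5,"dz":0,"ax":0,"ay":0,"az":-0.008,"jaw":0.6},
  {"dx":0,"dy":0,"dz":15,"ax":0,"ay":0,"az":0,"jaw":0.6},
  {"dx":0,"dy":0,"dz":20,"ax":0,"ay":0,"az":0,"jaw":0.6},
  {"dx":0,"dy":0,"dz":15,"ax":0,"ay":0,"az":0,"jaw":0.6},
  {"dx":0,"dy":0,"dz":5,"ax":0,"ay":0,"az":0,"jaw":0.6},
  {"dx":0,"dy":0,"dz":0,"ax":0,"ay":0,"az":0,"jaw":0.6},
])

```text
time: 23.68
eef_pos: [443.0, 248.3, 66.8]
orientation: [0.001, 0.992, 0.126, -0.001]
force: [-0.2, -0.5, 0.1]
gripper_width: 51.3
```

Run:
```python
from h import *
rel([443.8,248.9,63.5],[.968,.249,0],[.249,-.968,0])
```

```text
23.68 [443.  248.3  66.8] F [-0.2 -0.5  0.1] w 51.3 shift [ 0.9 -0.4  3.3] turn [0.001 0.002 0.   ]
```

>>> step_arm([
  {"dx":1,"dy":-0.4,"dz":3,"ax":0,"ay":0,"az":0,"jaw":0.3},
  {"dx":0,"dy":0,"dz":0,"ax":0,"ay":0,"az":0,"jaw":0},
  {"dx":0,"dy":0,"dz":0,"ax":0,"ay":0,"az":0,"jaw":0},
  {"dx":0,"dy":0,"dz":0,"ax":0,"ay":0,"az":0,"jaw":0},
  {"dx":0,"dy":0,"dz":0,"ax":0,"ay":0,"az":0,"jaw":0},
])

```text
time: 24.3
eef_pos: [444.6, 248.5, 64.7]
orientation: [0.001, 0.992, 0.125, -0.0]
force: [0.9, -1.4, -3.6]
gripper_width: 10.7
```

```bash
python3 -c "
from h import *
arc()"
```

```text
s 2.12 XZ 182.6 13.6 off arc [ 1.7  0.6 -0. ] F [ 0.9 -1.4 -3.6] w 10.7 t 24.3
0 [ -1.7 182.7  13.8] 0.45 [ -1.7 154.  -23.2] 0.9 [ -1.7 112.1 -44. ] 1.35 [ -1.8  65.2 -44.5] 1.8 [ -1.8  22.8 -24.6] 2.05 [-1.8  4.4 -6. ] 2.13 [-1.8 -0.4  0.9]
```

>>> step_arm([
  {"dx":0,"dy":2.5,"dz":-3.5,"ax":0,"ay":0,"az":0,"jaw":0},
  {"dx":0,"dy":2.9,"dz":-3.9,"ax":0,"ay":0,"az":0,"jaw":0},
  {"dx":0,"dy":3.2,"dz":-3.9,"ax":0,"ay":0,"az":0,"jaw":0},
  {"dx":0,"dy":3.5,"dz":-3.8,"ax":0,"ay":0,"az":0,"jaw":0},
  {"dx":0,"dy":3.8,"dz":-3.7,"ax":0,"ay":0,"az":0,"jaw":0},
  {"dx":0,"dy":4,"dz":-3.5,"ax":0,"ay":0,"az":0,"jaw":0},
  {"dx":0,"dy":4.2,"dz":-3.3,"ax":0,"ay":0,"az":0,"jaw":0},
  {"dx":0,"dy":4.5,"dz":-3,"ax":0,"ay":0,"az":0,"jaw":0},
])

```text
time: 25.3
eef_pos: [452.1, 219.2, 95.2]
orientation: [0.001, 0.992, 0.125, -0.0]
force: [1.4, 0.8, -4.1]
gripper_width: 11.0
```

```bash
python3 -c "
from h import *
arc()"
```

```text
s 1.708 XZ 152.4 44.1 off arc [1.6 0.8 0.4] F [ 1.4  0.8 -4.1] w 11.0 t 25.3
0 [ -1.6 152.4  44.3] 0.45 [ -1.7 123.7   7.3] 0.9 [ -1.7  81.7 -13.5] 1.35 [ -1.7  34.9 -14. ] 1.8 [-1.7 -7.5  6. ] 2.05 [ -1.7 -25.9  24.5] 2.13 [ -1.7 -30.7  31.4]
```

>>> step_arm([
  {"dx":0,"dy":5.2,"dz":-3,"ax":0,"ay":0,"az":0,"jaw":0},
  {"dx":0,"dy":5.5,"dz":-2.7,"ax":0,"ay":0,"az":0,"jaw":0},
  {"dx":0,"dy":5.7,"dz":-2.3,"ax":0,"ay":0,"az":0,"jaw":0},
  {"dx":0,"dy":5.8,"dz":-2,"ax":0,"ay":0,"az":0,"jaw":0},
  {"dx":0,"dy":6,"dz":-1.6,"ax":0,"ay":0,"az":0,"jaw":0},
  {"dx":0,"dy":6,"dz":-1.2,"ax":0,"ay":0,"az":0,"jaw":0},
  {"dx":0,"dy":6,"dz":-0.8,"ax":0,"ay":0,"az":0,"jaw":0},
  {"dx":0,"dy":6,"dz":-0.4,"ax":0,"ay":0,"az":0,"jaw":0},
])

```text
time: 26.3
eef_pos: [464.1, 172.8, 111.9]
orientation: [-0.0, 0.992, 0.126, 0.0]
force: [-5.0, 1.3, 6.6]
gripper_width: 11.0
```

```bash
python3 -c "
from h import *
arc()"
```

```text
s 1.223 XZ 104.5 60.8 off arc [1.7 0.6 0.6] F [-5.   1.3  6.6] w 11.0 t 26.3
0 [ -1.9 104.5  60.7] 0.45 [-1.8 75.8 23.8] 0.9 [-1.8 33.8  3. ] 1.35 [ -1.8 -13.    2.6] 1.8 [ -1.8 -55.4  22.6] 2.05 [ -1.8 -73.8  41.2] 2.13 [ -1.8 -78.6  48.1]
```

>>> step_arm([
  {"dx":0,"dy":5.6,"dz":0,"ax":0,"ay":0,"az":0,"jaw":0},
  {"dx":0,"dy":5.6,"dz":0.1,"ax":0,"ay":0,"az":0,"jaw":0},
  {"dx":0,"dy":5.5,"dz":0.3,"ax":0,"ay":0,"az":0,"jaw":0},
  {"dx":0,"dy":5.5,"dz":0.5,"ax":0,"ay":0,"az":0,"jaw":0},
  {"dx":0,"dy":5.3,"dz":0.8,"ax":0,"ay":0,"az":0,"jaw":0},
  {"dx":0,"dy":5.3,"dz":1.1,"ax":0,"ay":0,"az":0,"jaw":0},
  {"dx":0,"dy":5.2,"dz":1.4,"ax":0,"ay":0,"az":0,"jaw":0},
  {"dx":0,"dy":5.1,"dz":1.8,"ax":0,"ay":0,"az":0,"jaw":0},
])

```text
time: 27.3
eef_pos: [475.5, 126.9, 105.6]
orientation: [0.0, 0.992, 0.125, 0.0]
force: [-0.9, 1.4, -3.2]
gripper_width: 10.7
```

```bash
python3 -c "
from h import *
arc()"
```

```text
s 0.768 XZ 57.2 54.5 off arc [1.5 0.1 0.8] F [-0.9  1.4 -3.2] w 10.7 t 27.3
0 [-1.4 57.2 54.5] 0.45 [-1.4 28.5 17.5] 0.9 [ -1.4 -13.5  -3.3] 1.35 [ -1.5 -60.3  -3.7] 1.8 [  -1.5 -102.7   16.2] 2.05 [  -1.5 -121.1   34.8] 2.13 [  -1.5 -126.    41.7]
```

>>> step_arm([
  {"dx":0,"dy":5,"dz":2.1,"ax":0,"ay":0,"az":0,"jaw":0},
  {"dx":0,"dy":4.9,"dz":2.4,"ax":0,"ay":0,"az":0,"jaw":0},
  {"dx":0,"dy":4.7,"dz":2.6,"ax":0,"ay":0,"az":0,"jaw":0},
  {"dx":0,"dy":4.5,"dz":2.9,"ax":0,"ay":0,"az":0,"jaw":0},
  {"dx":0,"dy":4.3,"dz":3.1,"ax":0,"ay":0,"az":0,"jaw":0},
  {"dx":0,"dy":4.1,"dz":3.3,"ax":0,"ay":0,"az":0,"jaw":0},
  {"dx":0,"dy":3.9,"dz":3.5,"ax":0,"ay":0,"az":0,"jaw":0},
  {"dx":0,"dy":3.7,"dz":3.7,"ax":0,"ay":0,"az":0,"jaw":0},
])

```text
time: 28.3
eef_pos: [484.9, 90.0, 80.4]
orientation: [0.001, 0.992, 0.125, 0.0]
force: [-0.4, -0.9, -1.9]
gripper_width: 10.9
```

```bash
python3 -c "
from h import *
arc()"
```

```text
s 0.333 XZ 19.1 29.3 off arc [ 1.4 -0.2  0.6] F [-0.4 -0.9 -1.9] w 10.9 t 28.3
0 [-1.3 19.1 29.3] 0.45 [-1.3 -9.6 -7.7] 0.9 [ -1.4 -51.6 -28.5] 1.35 [ -1.4 -98.4 -29. ] 1.8 [  -1.4 -140.8   -9.1] 2.05 [  -1.4 -159.2    9.5] 2.13 [  -1.4 -164.    16.4]
```

>>> step_arm([
  {"dx":0,"dy":3,"dz":3.5,"ax":0,"ay":0,"az":0,"jaw":0},
  {"dx":0,"dy":2.8,"dz":3.6,"ax":0,"ay":0,"az":0,"jaw":0},
  {"dx":0,"dy":2.6,"dz":3.7,"ax":0,"ay":0,"az":0,"jaw":0},
  {"dx":0,"dy":2.3,"dz":3.7,"ax":0,"ay":0,"az":0,"jaw":0},
  {"dx":0,"dy":2.1,"dz":3.6,"ax":0,"ay":0,"az":0,"jaw":0},
  {"dx":0,"dy":1.8,"dz":3.3,"ax":0,"ay":0,"az":0,"jaw":0},
  {"dx":0,"dy":1.3,"dz":2.5,"ax":0,"ay":0,"az":0,"jaw":0},
])

```text
time: 29.18
eef_pos: [489.4, 72.3, 54.7]
orientation: [0.001, 0.992, 0.125, 0.0]
force: [-0.3, -2.6, -0.6]
gripper_width: 10.9
```

```bash
python3 -c "
from h import *
arc()"
```

```text
s 0.035 XZ 0.9 3.6 off arc [ 1.4 -0.3  0.3] F [-0.3 -2.6 -0.6] w 10.9 t 29.18
0 [-1.2  0.9  3.6] 0.45 [ -1.3 -27.8 -33.4] 0.9 [ -1.4 -69.7 -54.2] 1.35 [  -1.4 -116.5  -54.8] 1.8 [  -1.5 -158.9  -34.9] 2.05 [  -1.5 -177.4  -16.3] 2.13 [  -1.6 -182.2   -9.4]
```

>>> step_arm([
  {"dx":0,"dy":0.6,"dz":1.5,"ax":0,"ay":0,"az":0,"jaw":0},
  {"dx":0,"dy":0.5,"dz":1.2,"ax":0,"ay":0,"az":0,"jaw":0},
  {"dx":0,"dy":0.3,"dz":1,"ax":0,"ay":0,"az":0,"jaw":0},
  {"dx":0,"dy":0.1,"dz":0.6,"ax":0,"ay":0,"az":0,"jaw":0},
])

```text
time: 29.68
eef_pos: [489.9, 70.9, 51.5]
orientation: [0.001, 0.992, 0.125, 0.0]
force: [-7.8, -6.3, 19.6]
gripper_width: 10.6
```

```bash
python3 -c "
from h import *
arc()"
```

```text
s 0.001 XZ -0.5 0.4 off arc [ 1.5 -0.2  0.3] F [-7.8 -6.3 19.6] w 10.6 t 29.68
0 [-1.4 -0.5  0.4] 0.45 [ -1.5 -29.2 -36.7] 0.9 [ -1.6 -71.1 -57.5] 1.35 [  -1.6 -118.   -58.1] 1.8 [  -1.7 -160.4  -38.2] 2.05 [  -1.7 -178.8  -19.6] 2.13 [  -1.7 -183.7  -12.8]
```

Home at s≈0.00 with a 20 N stop reaction. Release, rise straight up, back off, and check.

>>> step_arm([
  {"dx":0,"dy":0,"dz":0,"ax":0,"ay":0,"az":0,"jaw":0.6},
  {"dx":0,"dy":0,"dz":0,"ax":0,"ay":0,"az":0,"jaw":0.6},
  {"dx":0,"dy":0,"dz":0,"ax":0,"ay":0,"az":0,"jaw":0.6},
  {"dx":0,"dy":0,"dz":-20,"ax":0,"ay":0,"az":0,"jaw":0.6},
  {"dx":0,"dy":0,"dz":-40,"ax":0,"ay":0,"az":0,"jaw":0.6},
  {"dx":0,"dy":0,"dz":-45,"ax":0,"ay":0,"az":0,"jaw":0.6},
  {"dx":0,"dy":0,"dz":-45,"ax":0,"ay":0,"az":0,"jaw":0.6},
  {"dx":0,"dy":40,"dz":0,"ax":0,"ay":0,"az":0,"jaw":0.6},
  {"dx":0,"dy":50,"dz":0,"ax":0,"ay":0,"az":0,"jaw":0.6},
  {"dx":0,"dy":50,"dz":0,"ax":0,"ay":0,"az":0,"jaw":0.6},
  {"dx":0,"dy":50,"dz":0,"ax":0,"ay":0,"az":0,"jaw":0.6},
  {"dx":0,"dy":0,"dz":0,"ax":0,"ay":0,"az":0,"jaw":0.6},
])

```text
time: 31.18
eef_pos: [539.6, -114.5, 207.2]
orientation: [0.0, 0.992, 0.128, 0.002]
force: [0.5, 0.1, -0.3]
gripper_width: 51.2
```

Run:
```python
from h import *
st()
for n in ("top","scene"):
    f=env.grab_frame(n); P=cloud(f); H,S,V=cv2.split(cv2.cvtColor(f["image"],cv2.COLOR_RGB2HSV)); P0=cloud(dict(np.load(f"/tmp/{n}0.npz")))
    roi=(abs(P[...,0]-489)<130)&(abs(P[...,1]-71)<90)
    for nm,m in (("handle",(H>5)&(H<22)&(S>150)&(V>90)&(P[...,2]>100)),("green",(H>45)&(H<90)&(S>100)),("red",((H<4)|(H>176))&(S>150))):
        k=m&roi; print(n,nm,k.sum(),P[k].mean(0).round(1) if k.sum() else 0)
    if n=="top": cv2.imwrite("pics/t6.png",f["image"][...,::-1])
```

```text
31.18 [ 539.6 -114.5  207.2] F [ 0.5  0.1 -0.3] w 51.2 R [[0.967, 0.254, 0.004], [0.254, -0.967, -0.0], [0.003, 0.001, -1.0]]
top handle 77 [488.1  70.3 111.9]
top green 41 [417.6  68.7  77.3]
top red 53 [557.2  87.   76.6]
scene handle 36 [496.3  74.2 110.6]
scene green 12 [419.9  70.8  78. ]
scene red 24 [557.7  90.3  77.1]
```

View pics/t6.png

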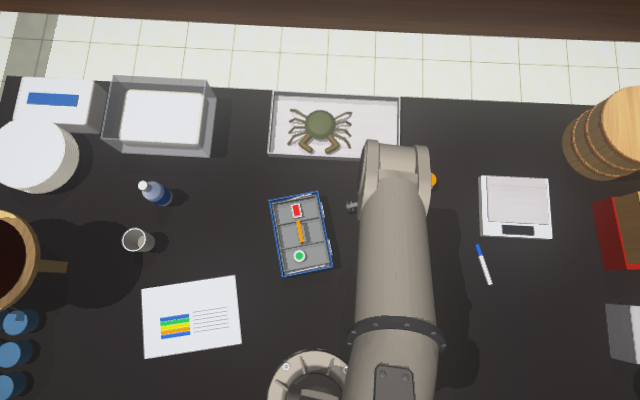

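The tray is down, with the handle at (300,232), the box at (296,211) and the tin at (299,256), all back at their starting positions. The cup, spray bottle and marker have not moved. The jar is partly hidden by the arm, but its orange lid shows in place. Handing in.

```bash
python3 -c "
from rig import env
print(env.sign_off())"
```

```text
the job is handed in; nothing more can be done
None
```

The engraver is put away and the job is handed in, at about 31 s of the 72 s allowed. I guided the tray to its open stop (swing 2.13) by the handle, snapped the handpiece into both clips, then guided the tray back down to fully home (swing 0.00).

- **Handpiece:** Before closing the tray, it lay level in both clips, with its top about 48 mm above the counter along its whole length. The force read 16.5 N as it went past the beads. It read about 45 N in the last step as it bottomed out, which is a firmer push than was needed.
- **Tray:** Its handle, tin and box are back within about 1 mm of where they started in the top view. I let go of the handle only at the stops, with the tray pushed against them.
- **Other things:** The cup, spray bottle and marker look unmoved in the last top picture. The jar was mostly hidden by the arm, with only its orange lid showing, and I did not go near it.

**What disagreed:** The camera views showed the real fingertips about 37 mm short of the reported TCP. My first grip on the handle closed above the bar without touching anything. I allowed for the offset from then on, and later readings agreed with it: the bar and handpiece grips, and the height at which the handpiece seated.

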